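# Put away spare jar lids in a lever-lid bin and lock its lever stop

### The arm

A 6-joint arm with a two-finger parallel gripper is mounted at the origin on the work surface. World frame = base frame: x ahead of the robot, y to its left, z up, the work surface at z = 0. Lengths are in m, angles in rad, forces in N, time in s.
With the tool pointing down it reaches from about 0.375 to 0.975 m from the base axis. Payload 3.8 kg.
Tool frame: the origin (TCP) lies midway between the tips of the shut fingers; the grasp point (between the pads) lies 19 mm behind it; z points along the fingers, y is the line along which they close (so a half turn about z gives the same grasp; the last joint's range is limited). The gripper opens to 85 mm and grips with 20 to 120 N. Pads are 22 mm wide; open, the fingers measure 114 mm over their backs; the gripper's body (76 mm by 85 mm) begins 54 mm behind the grasp point. The pads swing forward as they close: fully open they stand 13 mm farther back than shut.
Start: joints at [1.218, 0.264, 1.604, -0, 1.274, -0.037], TCP at [0.21, 0.642, 0.231] pointing down, gripper open.
Joint ranges: [-2.63, 2.63], [-0.94, 2.18], [0.31, 2.57], [-1.31, 4.45], [0, 2.66], [-2.55, 2.55]. Speed limits (rad/s): [2.57, 2.57, 3.14, 3.14, 3.14, 3.14].

### API

Orientations are given as a rotation vector (axis times angle).
In Python, from workcell import bot, imaging gives the robot as it stands.
- The arm moves only by the tool step_arm, never from a script. Its argument "series" is a list of rows, each an object of numbers: "grip": the closure, from -1 (fully open) to 1 (shut); "x", "y", "z": the shift along the tool's x, y, z normalised to -1 to 1, where 1 is 500 mm; "ax", "ay", "az": the turn, a rotation vector about the tool's x, y, z normalised to -1 to 1, where 1 is 30 degrees. A call has 1 to 12 rows; each row is the pose to reach, as a shift and turn from the pose commanded when the call began, along the tool's axes at that moment; what a row does not reach only later rows make up. A row lasts 1/10 s, in which the tool goes at most 50 mm and 8.59 degrees, less where a joint would pass 70% of its speed; a pose out of reach is approached as far as the arm can. A call with a number of a shift or a turn outside -1 to 1 is refused whole. A call with a gripper value outside its range is refused whole. The fingers move at their own pace and stop on an object; "force" is the grip in N (left out, the last holds). Time passes only in rows, so rows that repeat a pose let the fingers close. It gives the time, the measured TCP pose, the force, the opening and the grip force at its end, in the units of the state.
- bot.read_state(): the state, without advancing time (a new reading comes with each control period).
- imaging.read_camera(name): name is "scene" or "top"; returns a dict with "img" (420x560x3 uint8, red, green, blue), "fx", "fy", "cx", "cy" (pixels), "R" (3x3) and "t" (3): a world point X has camera coordinates R X + t. Camera axes: x right, y down, z forward; pixel columns grow to the right and rows downward; lengths in m; the calibration is good to about 2 mm. A picture is of the moment at which its call begins. There is no depth.
- bot.finish_job(): hands the job in; it is judged then, once.
The state is a dict: "time": time; "q": joint angles; "joint_vel": joint speeds; "joint_torque": joint torques, N m; "tool_pos": TCP position; "tcp_rot": TCP orientation; "wrist_force": force on the tool from outside, world axes, zero at the start; "torque": the same for the moment, N m; "width": opening from 0.0 (shut) to 1.0 (fully open); "grip_force": force on a finger pad.
Only numpy, scipy, OpenCV 4.12 (cv2) and the standard library are available. Lean on these libraries where they do the work, as an engineer would, in place of code of your own. Each camera call takes 0.05 s, during which the arm holds its last target. There are 200 camera calls.

### The job

Free the black clamp knob, slide the yellow stop fully aside from under the bin's red lever, and put every loose jar lid from the chowki away in the steel bin: lay them on its sloping side chute, press the red lever down and hold the bin lid up until the ones on the chute have slid in, then let go so that the lid shuts (the chute takes four at a time). Then slide the stop fully home under the lever again and turn the knob back fully to lock it, leaving the plate, glass bowl, spoon and plastic container where they are.

Things in the scene. Friction and masses are not known exactly. Their poses are not given: they have to be found in the camera images.
- bin: fixed steel bin, box 180 (x) x 200 (y) x 140 mm tall, walls 4 mm, inner floor 5 mm up; origin: centre of its underside on the table. Its +x points away from the robot (turned up to 0.2 rad), its -y side carries the chute, its -x side the lever with the stop rail below. Its lid covers the whole top (upper face 146 mm up), a skirt at the -y edge closing the inlet (160 mm wide, sill 90 mm up)
- chute_load (a point): mid-width on the chute's surface, 110 mm up the slope (bin frame -10,-186,153 mm; axes as the bin's). Chute: slick aluminium, 35 degrees, from the sill (y -96, z 90 mm) up to its open top end (y -231, z 185); x -90 to +70, side walls 18 mm. Lids laid on it slide to the skirt and wait; they slide into the bin when its lid is up. Holds four (2 x 2); for more, press twice
- bin_lid (a joint): bin lid, hinged along the top +y edge, 200 mm from hinge to skirt: 0 shut, about 0.76 rad fully raised; geared to the lever (1.9 x lever angle), falls shut by itself when the lever is let go. Lids on the chute slide in freely from 0.5 rad up
- lever: lid-lift lever on the bin's -x side, level at rest, with a red paddle 45 (x) x 40 (y) x 8 mm at its end; origin on its pivot (bin -100, 0, 96 mm), the paddle's centre 70 mm out along its own -x. Turns down by at most 0.42 rad, springs back; needs about 10 N at the paddle. Blocked by the stop when that is home
- paddle_top (a point): centre of the paddle's upper face, 100 mm above the table at rest, where to press; goes down 27 mm when the lever is pressed down by 0.4 rad
- stop (a joint): yellow stop carriage on the rail along the bin's y: 0 home (its 90 mm tall block stands under the paddle and blocks the lever), slides along the bin's +y up to 0.058 m (fully aside, lever free). Slides with 1.2 N once the knob is freed; locked, it has at most 10 mm of play from home. Move it by the knob
- stop_top (a point): centre of the top of the yellow block that stands under the paddle
- knob (a joint): black clamp knob on the stop carriage: 0 locked, turns anticlockwise seen from above to 1.35 rad; from 1.0 up the stop is free. It lifts a steel pin over a brass tooth beside the rail, so it locks only with the stop home or fully aside. Stays where left; 0.05 N m to turn
- knob_grip (a point): on the knob's upright axis, 111 mm above the table, 85 mm to the +y side of the yellow block's centre, moving with the carriage. The knob is a bar 44 long x 11 wide x 26 mm tall (96 to 122 mm above the table), long along this point's y axis (along the rail at 0); the carriage top below it is 61 mm up
- chowki: fixed low wooden chowki with a pale marble top inlay, 320 (x) x 280 (y) mm, top 40 mm above the table; origin: centre of its underside
- jarlid1: loose spare jar lid, steel, a disc 50 mm across and 13 mm thick, 40 g; origin: centre of its underside (z along its axis); starts flat on the chowki; may be absent (None)
- jarlid2: loose spare jar lid, brass-coloured, a disc 50 mm across and 13 mm thick, 40 g; origin: centre of its underside (z along its axis); starts flat on the chowki; may be absent (None)
- jarlid3: loose spare jar lid, green, a disc 50 mm across and 13 mm thick, 40 g; origin: centre of its underside (z along its axis); starts flat on the chowki; may be absent (None)
- jarlid4: loose spare jar lid, blue, a disc 50 mm across and 13 mm thick, 40 g; origin: centre of its underside (z along its axis); starts flat on the chowki; may be absent (None)
- jarlid5: loose spare jar lid, copper-coloured, a disc 50 mm across and 13 mm thick, 40 g; origin: centre of its underside (z along its axis); starts flat on the chowki; may be absent (None)
- plate: bystander: shallow steel plate 120 mm across, 16 mm tall, origin under its centre
- bowl: bystander: small glass bowl 84 mm across, 45 mm tall, origin under its centre
- spoon: bystander: steel spoon 170 mm long lying along its x
- container: bystander: clear plastic container with red cap, 80 mm across, 85 mm tall, origin under its centre
Things that resemble listed ones, but are neither listed nor needed, are in the scene too. Leave any turquoise look-alike of the jarlid1 alone.

How it is judged:
By the outcome, as a careful person would: the job done as asked, in the order asked, and still so for the second after the job is handed in, with the robot touching nothing.
Of jarlid1, jarlid2, jarlid3, jarlid4, jarlid5 only 3 to 5 are there at a start; the rules pass over those that are not, and their reading is None.
At some moment in a run one of jarlid1, jarlid2, jarlid3, jarlid4, jarlid5 may be knocked a few centimetres aside while the robot is not near it.
Once in a run the grip may slacken for a moment while it holds something.
It also fails if it takes over 210 s, if anything falls off the work surface, if the arm or the gripper's body presses on something with over 40 N, if the wrist force passes 120 N, or if a joint passes its speed limit or range.

## Working session

There is one attempt and no reset: what is moved stays moved. The work goes in short steps, Python scripts to look and compute and a tool call to move; the robot and the scene stay as the last step left them, time stands still between calls to the robot, and variables do not carry over. Pictures are saved under pics/ and viewed, at most 14 in all, crops included, and the job is handed in when it is done.

Besides the shell and the picture viewer there is one more tool, called after "Request:" by a JSON object that holds its "fn" and its "kwargs". step_arm: Moves the arm, as the interface text tells. Scaled input: -1 to 1 covers 500 mm each way for a shift and 30 degrees each way for a turn. Its arguments: {"type":"object","properties":{"series":{"type":"array","items":{"type":"object","properties":{"grip":{"type":"number"},"x":{"type":"number","minimum":-1,"maximum":1},"y":{"type":"number","minimum":-1,"maximum":1},"z":{"type":"number","minimum":-1,"maximum":1},"ax":{"type":"number","minimum":-1,"maximum":1},"ay":{"type":"number","minimum":-1,"maximum":1},"az":{"type":"number","minimum":-1,"maximum":1}}}},"force":{"type":"number"}},"required":["series"]}

```bash
mkdir -p pics; ls; python3 - <<'E'
from workcell import bot, imaging
import cv2
for n in("scene","top"):
    c=imaging.read_camera(n); cv2.imwrite(f"pics/{n}0.png",c["img"][:,:,::-1]); print(n,c["fx"],c["cx"],c["cy"],c["R"],c["t"])
s=bot.read_state(); print(s)
E
```

```text
pics
scene 435.76709135846835 280.4630861998693 208.44034030130177 [[ 0.19983695  0.97981925  0.00440714]
 [ 0.72059753 -0.14391721 -0.67825292]
 [-0.66393101  0.13871577 -0.73481532]] [-0.1249639  -0.25458904  1.67091171]
top 423.2448607117184 275.4291595056811 213.38494684003658 [[ 9.37847272e-04 -9.99947463e-01  1.02074023e-02]
 [-9.85542278e-01 -2.65365240e-03 -1.69408906e-01]
 [ 1.69427092e-01 -9.90094683e-03 -9.85492989e-01]] [0.03592042 0.50467771 1.02705633]
{'time': 0.1, 'q': array([ 1.21810928e+00,  2.64686771e-01,  1.60525964e+00,  2.46051118e-05,
        1.27369126e+00, -3.68869792e-02]), 'joint_vel': array([ 1.04452806e-03, -4.43439616e-04, -5.01180524e-03,  2.00065737e-03,
        3.55593885e-04, -5.21212542e-05]), 'joint_torque': array([-3.77836986e-04, -5.16711652e+01, -3.68591344e+01, -1.04387436e-04,
        6.28773705e-03,  1.78463051e-05]), 'tool_pos': array([0.20939454, 0.64099821, 0.23006849]), 'tcp_rot': array([-0.49394393, -3.10209317,  0.00314399]), 'wrist_force': array([-0.35864647,  0.20447206,  0.30788726]), 'torque': array([ 0.03075892,  0.01125282, -0.00069249]), 'grip_force': 0.0, 'width': 0.9999233302094854}
```

View pics/scene0.png

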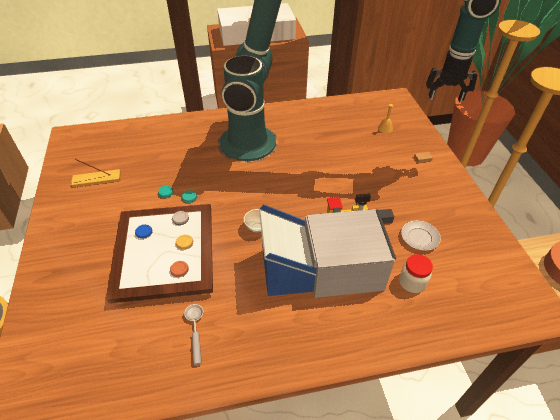

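View pics/top0.png

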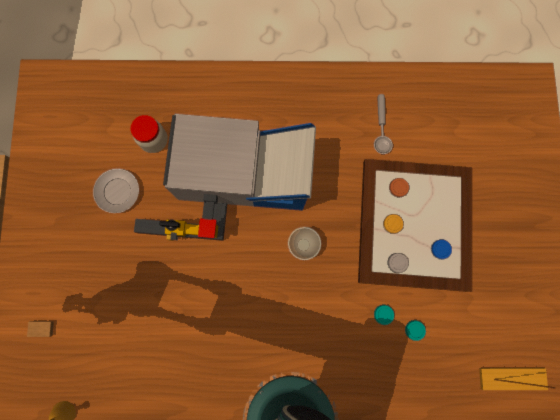

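The top view shows four lids on the chowki: copper (400,187), brass (394,224), blue (441,249) and steel (398,262). Green is absent. The bin lid spans about (167–259, 116–200), with the red paddle at (207,228) and the knob near (170,225). Next I'll write helpers and zoom in on the bin.

```bash
cat > h.py <<'E'
from workcell import bot, imaging
import cv2, numpy as np
from scipy.spatial.transform import Rotation as Ro
def cam(n="top"): return imaging.read_camera(n)
def ray(c,u,v,z):
    d=c["R"].T@np.array([(u-c["cx"])/c["fx"],(v-c["cy"])/c["fy"],1]); o=-c["R"].T@c["t"]
    return o+d*(z-o[2])/d[2]
def proj(c,X):
    p=np.asarray(X)@c["R"].T+c["t"]; return np.c_[c["fx"]*p[:,0]/p[:,2]+c["cx"],c["fy"]*p[:,1]/p[:,2]+c["cy"]]
def crop(c,x0,y0,x1,y1,k,f): cv2.imwrite(f,cv2.resize(c["img"][y0:y1,x0:x1,::-1],None,fx=k,fy=k,interpolation=cv2.INTER_CUBIC))
def delta(p,yaw):
    """tool-down target: position p, tool y axis at angle yaw (mod pi) in world -> scaled step numbers"""
    s=bot.read_state(); R=Ro.from_rotvec(s["tcp_rot"]).as_matrix()
    best=None
    for w in (yaw,yaw+np.pi):
        y=np.array([np.cos(w),np.sin(w),0]);z=np.array([0,0,-1.]);T=np.c_[np.cross(y,z),y,z]
        rv=Ro.from_matrix(R.T@T).as_rotvec()
        if best is None or np.linalg.norm(rv)<np.linalg.norm(best): best=rv
    sh=R.T@(np.array(p)-s["tool_pos"])
    print("pos",s["tool_pos"].round(4),"shift",(sh/.5).round(3),"turn",(np.degrees(best)/30).round(3),"q",s["q"].round(2),"t",s["time"])
E
python3 - <<'E'
from h import *
c=cam(); crop(c,120,100,330,255,3.8,"pics/bin.png")
hsv=cv2.cvtColor(c["img"],cv2.COLOR_RGB2HSV)
for n,(u,v) in dict(copper=(400,187),brass=(394,224),blue=(441,249),steel=(398,262)).items():
    print(n,ray(c,u,v,.053).round(3))
E
```

```text
copper [ 0.572 -0.279  0.053]
brass [ 0.477 -0.26   0.053]
blue [ 0.414 -0.373  0.053]
steel [ 0.382 -0.265  0.053]
```

View pics/bin.png

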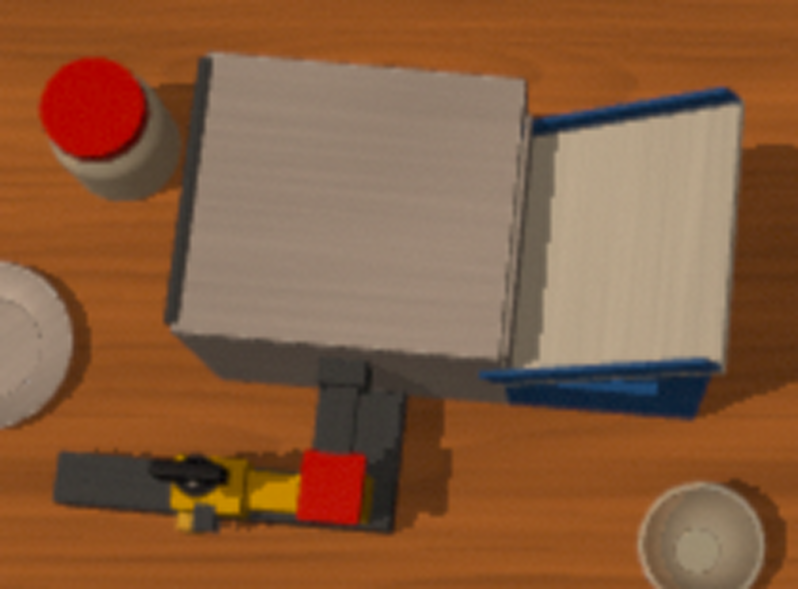

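```bash
cat >> h.py <<'E'
def binT(p,P):
    x,y,a=p; P=np.asarray(P,float); c,s=np.cos(a),np.sin(a)
    return np.c_[x+c*P[:,0]-s*P[:,1], y+s*P[:,0]+c*P[:,1], P[:,2]]
E
python3 - <<'E'
from h import *
from scipy.optimize import least_squares
c=cam()
names="lid+- lid-- lid++ lid-+ paddle knob ch+ ch-".split()
P=np.array([[.09,-.1,.146],[-.09,-.1,.146],[.09,.1,.146],[-.09,.1,.146],[-.17,0,.1],[-.17,.085,.122],[.07,-.231,.185],[-.09,-.231,.185]])
px=np.array([[525,79],[500,360],[208,53],[180,327],[332,488],[190,471],[740,104],[722,370]])/3.8+[120,100]
use=[0,1,2,3,4,6,7]
f=lambda p:(proj(c,binT(p,P))-px)[use].ravel()
r=least_squares(f,[.6,.15,0],loss="soft_l1")
print(r.x); print(np.c_[proj(c,binT(r.x,P))-px].round(1))
for n,X in dict(paddle=(-.17,0,.1),knob=(-.17,.085,.111),load=(-.01,-.186,.153)).items(): print(n,binT(r.x,[X])[0].round(4))
print("knob seen",ray(c,*px[5],.122).round(4))
u=(np.array([[150,467],[228,471]])/3.8+[120,100]); a,b=ray(c,*u[0],.122),ray(c,*u[1],.122); print("knob ang",np.arctan2(*(a-b)[[1,0]]),np.linalg.norm(a-b))
print("blk",[ray(c,*(np.array(q)/3.8+[120,100]),.1).round(4) for q in [(303,452),(365,456),(298,518),(360,523)]])
# lids, refined
hsv=cv2.cvtColor(c["img"],cv2.COLOR_RGB2HSV).astype(int); lab=cv2.cvtColor(c["img"],cv2.COLOR_RGB2LAB).astype(int)
for n,(u,v) in dict(copper=(400,187),brass=(394,224),blue=(441,249),steel=(398,262)).items():
    ref=np.median(lab[v-4:v+5,u-4:u+5].reshape(-1,3),0); w=lab[v-18:v+19,u-18:u+19]
    m=(np.linalg.norm(w-ref,axis=2)<(22)).astype(np.uint8); k,L,st,ce=cv2.connectedComponentsWithStats(m); j=L[18,18]
    uu=ce[j]+[u-18,v-18]; print(n,uu.round(1),st[j],ray(c,*uu,.052).round(4))
E
```

```text
[ 0.62800508  0.18459912 -0.08545224]
[[ 0.7  0.1]
 [ 0.   0.2]
 [ 0.1 -0.3]
 [-2.4  1.3]
 [-0.1 -0.2]
 [-0.6 -0.2]
 [ 0.4  0.2]
 [-0.  -1.1]]
paddle [0.4586 0.1991 0.1   ]
knob [0.4659 0.2838 0.111 ]
load [6.022e-01 1.000e-04 1.530e-01]
knob seen [0.4655 0.2825 0.122 ]
knob ang 1.521443031786484 0.04772216610342528
blk [array([0.4809, 0.2176, 0.1   ]), array([0.4784, 0.1788, 0.1   ]), array([0.4393, 0.2195, 0.1   ]), array([0.4362, 0.1808, 0.1   ])]
copper [399.3 186.7] [  9   9  18  18 258] [ 0.5727 -0.2779  0.052 ]
brass [393.4 223.2] [  9   9  18  18 261] [ 0.4788 -0.2585  0.052 ]
blue [441.4 248.9] [  9   9  19  19 280] [ 0.4149 -0.3749  0.052 ]
steel [398.8 262.6] [  9   9  20  21 304] [ 0.3808 -0.2673  0.052 ]
```

```bash
python3 -c "
from h import *
delta((.4657,.2832,.20),-.0855)"
```

```text
pos [0.2095 0.6412 0.2304] shift [-0.71  -0.521  0.062] turn [-2.00e-03  2.00e-03  2.56e+00] q [ 1.22  0.26  1.6   0.    1.27 -0.04] t 0.2
```

Request:
{"fn": "step_arm", "kwargs": {"series": [{"x": -0.71, "y": -0.521, "z": 0.06, "az": 1, "grip": -1}, {"x": -0.71, "y": -0.521, "z": 0.06, "az": 1}, {"x": -0.71, "y": -0.521, "z": 0.06, "az": 1}, {"x": -0.71, "y": -0.521, "z": 0.06, "az": 1}, {"x": -0.71, "y": -0.521, "z": 0.06, "az": 1}, {"x": -0.71, "y": -0.521, "z": 0.06, "az": 1}, {"x": -0.71, "y": -0.521, "z": 0.06, "az": 1}, {"x": -0.71, "y": -0.521, "z": 0.06, "az": 1}, {"x": -0.71, "y": -0.521, "z": 0.06, "az": 1}, {"x": -0.71, "y": -0.521, "z": 0.06, "az": 1}, {"x": -0.71, "y": -0.521, "z": 0.06, "az": 1}, {"x": -0.71, "y": -0.521, "z": 0.06, "az": 1}]}}

```text
validation failed for argument at $.se...
```

Request:
{"fn": "step_arm", "kwargs": {"series": [{"az": 1}, {"az": 1}, {"az": 1}, {"az": 1}, {"az": 1}]}}

```text
validation failed for argument at $.se...
```

```bash
python3 -c "
from h import *
delta((.4657,.2832,.20),-.0855)"
```

```text
pos [0.2095 0.6412 0.2304] shift [-0.71  -0.521  0.062] turn [-2.00e-03  2.00e-03  2.56e+00] q [ 1.22  0.26  1.6   0.    1.27 -0.04] t 0.2
```

Request:
{"fn": "step_arm", "kwargs": {"series": [{"x": -0.71, "y": -0.521, "z": 0.06, "ax": 0, "ay": 0, "az": 1, "grip": -1}]}}

```text
time: 0.3
tool_pos: [0.2364, 0.6043, 0.2277]
tcp_rot: [-0.722, -3.056, -0.004]
wrist_force: [0.2, -0.5, -0.2]
width: 1.0
grip_force: 0.0
```

```bash
python3 -c "
from h import *
delta((.4657,.2832,.20),-.0855)"
```

```text
pos [0.2364 0.6043 0.2277] shift [-0.698 -0.369  0.053] turn [ 1.000e-03 -6.000e-03  2.277e+00] q [1.16 0.22 1.67 0.   1.25 0.05] t 0.3
```

Request:
{"fn": "step_arm", "kwargs": {"series": [{"x": -0.69, "y": -0.365, "z": 0.05, "ax": 0, "ay": 0, "az": 1, "grip": -1}, {"x": -0.69, "y": -0.365, "z": 0.05, "ax": 0, "ay": 0, "az": 1, "grip": -1}, {"x": -0.69, "y": -0.365, "z": 0.05, "ax": 0, "ay": 0, "az": 1, "grip": -1}, {"x": -0.69, "y": -0.365, "z": 0.05, "ax": 0, "ay": 0, "az": 1, "grip": -1}, {"x": -0.69, "y": -0.365, "z": 0.05, "ax": 0, "ay": 0, "az": 1, "grip": -1}, {"x": -0.69, "y": -0.365, "z": 0.05, "ax": 0, "ay": 0, "az": 1, "grip": -1}, {"x": -0.69, "y": -0.365, "z": 0.05, "ax": 0, "ay": 0, "az": 1, "grip": -1}, {"x": -0.69, "y": -0.365, "z": 0.05, "ax": 0, "ay": 0, "az": 1, "grip": -1}, {"x": -0.69, "y": -0.365, "z": 0.05, "ax": 0, "ay": 0, "az": 1, "grip": -1}, {"x": -0.69, "y": -0.365, "z": 0.05, "ax": 0, "ay": 0, "az": 1, "grip": -1}]}}

```text
time: 1.3
tool_pos: [0.4652, 0.2823, 0.2027]
tcp_rot: [-1.495, -2.762, 0.0]
wrist_force: [1.0, 0.0, -0.3]
width: 0.998
grip_force: 0.0
```

Request:
{"fn": "step_arm", "kwargs": {"series": [{"x": 0, "y": 0, "z": 0, "ax": 0, "ay": 0, "az": 1, "grip": -1}, {"x": 0, "y": 0, "z": 0, "ax": 0, "ay": 0, "az": 1, "grip": -1}, {"x": 0, "y": 0, "z": 0, "ax": 0, "ay": 0, "az": 1, "grip": -1}, {"x": 0, "y": 0, "z": 0, "ax": 0, "ay": 0, "az": 1, "grip": -1}, {"x": 0, "y": 0, "z": 0, "ax": 0, "ay": 0, "az": 1, "grip": -1}]}}

```text
time: 1.8
tool_pos: [0.464, 0.2846, 0.2029]
tcp_rot: [-2.153, -2.287, -0.0]
wrist_force: [-0.2, 0.1, 1.6]
width: 1.003
grip_force: 0.0
```

```bash
python3 -c "
from h import *
delta((.4657,.2832,.20),-.0855)"
```

```text
pos [0.464  0.2846 0.2029] shift [-0.003  0.003  0.006] turn [-0.001 -0.001  0.278] q [0.5  0.04 1.92 0.   1.19 0.44] t 1.8
```

Request:
{"fn": "step_arm", "kwargs": {"series": [{"x": -0.003, "y": 0.003, "z": 0.1, "ax": 0, "ay": 0, "az": 0.278, "grip": -1}, {"x": -0.003, "y": 0.003, "z": 0.1, "ax": 0, "ay": 0, "az": 0.278, "grip": -1}, {"x": -0.003, "y": 0.003, "z": 0.16, "ax": 0, "ay": 0, "az": 0.278, "grip": -1}, {"x": -0.003, "y": 0.003, "z": 0.2, "ax": 0, "ay": 0, "az": 0.278, "grip": -1}, {"x": -0.003, "y": 0.003, "z": 0.22, "ax": 0, "ay": 0, "az": 0.278, "grip": -1}, {"x": -0.003, "y": 0.003, "z": 0.22, "ax": 0, "ay": 0, "az": 0.278, "grip": -1}]}}

```text
time: 2.4
tool_pos: [0.4654, 0.2817, 0.0921]
tcp_rot: [-2.313, -2.125, 0.004]
wrist_force: [0.9, -0.0, -0.2]
width: 1.001
grip_force: 0.0
```

Request:
{"fn": "step_arm", "kwargs": {"force": 30, "series": [{"x": 0, "y": 0, "z": 0, "ax": 0, "ay": 0, "az": 0, "grip": 1}, {"x": 0, "y": 0, "z": 0, "ax": 0, "ay": 0, "az": 0, "grip": 1}, {"x": 0, "y": 0, "z": 0, "ax": 0, "ay": 0, "az": 0, "grip": 1}, {"x": 0, "y": 0, "z": 0, "ax": 0, "ay": 0, "az": 0, "grip": 1}, {"x": 0, "y": 0, "z": 0, "ax": 0, "ay": 0, "az": 0, "grip": 1}, {"x": 0, "y": 0, "z": 0, "ax": 0, "ay": 0, "az": 0, "grip": 1}, {"x": 0, "y": 0, "z": 0, "ax": 0, "ay": 0, "az": 0, "grip": 1}, {"x": 0, "y": 0, "z": 0, "ax": 0, "ay": 0, "az": 0, "grip": 1}, {"x": 0, "y": 0, "z": 0, "ax": 0, "ay": 0, "az": 0, "grip": 1}, {"x": 0, "y": 0, "z": 0, "ax": 0, "ay": 0, "az": 0, "grip": 1}]}}

```text
time: 3.4
tool_pos: [0.4677, 0.2819, 0.0936]
tcp_rot: [2.316, 2.121, 0.003]
wrist_force: [5.9, -1.4, 3.9]
width: 0.129
grip_force: 29.6
```

Request:
{"fn": "step_arm", "kwargs": {"series": [{"x": 0, "y": 0, "z": 0, "ax": 0, "ay": 0, "az": -0.2, "grip": 1}, {"x": 0, "y": 0, "z": 0, "ax": 0, "ay": 0, "az": -0.4, "grip": 1}, {"x": 0, "y": 0, "z": 0, "ax": 0, "ay": 0, "az": -0.6, "grip": 1}, {"x": 0, "y": 0, "z": 0, "ax": 0, "ay": 0, "az": -0.8, "grip": 1}, {"x": 0, "y": 0, "z": 0, "ax": 0, "ay": 0, "az": -0.87, "grip": 1}, {"x": 0, "y": 0, "z": 0, "ax": 0, "ay": 0, "az": -0.87, "grip": 1}]}}

```text
time: 4.0
tool_pos: [0.4694, 0.2821, 0.0937]
tcp_rot: [1.774, 2.588, 0.007]
wrist_force: [8.7, -1.1, -0.7]
width: 0.123
grip_force: 30.1
```

Request:
{"fn": "step_arm", "kwargs": {"series": [{"x": 0, "y": 0, "z": 0, "ax": 0, "ay": 0, "az": -0.2, "grip": 1}, {"x": 0, "y": 0, "z": 0, "ax": 0, "ay": 0, "az": -0.4, "grip": 1}, {"x": 0, "y": 0, "z": 0, "ax": 0, "ay": 0, "az": -0.6, "grip": 1}, {"x": 0, "y": 0, "z": 0, "ax": 0, "ay": 0, "az": -0.8, "grip": 1}, {"x": 0, "y": 0, "z": 0, "ax": 0, "ay": 0, "az": -0.86, "grip": 1}, {"x": 0, "y": 0, "z": 0, "ax": 0, "ay": 0, "az": -0.86, "grip": 1}]}}

```text
time: 4.6
tool_pos: [0.4709, 0.2825, 0.0938]
tcp_rot: [1.151, 2.915, 0.009]
wrist_force: [14.1, 0.3, -4.5]
width: 0.128
grip_force: 30.4
```

Request:
{"fn": "step_arm", "kwargs": {"series": [{"x": 0, "y": 0, "z": 0, "ax": 0, "ay": 0, "az": -0.2, "grip": 1}, {"x": 0, "y": 0, "z": 0, "ax": 0, "ay": 0, "az": -0.4, "grip": 1}, {"x": 0, "y": 0, "z": 0, "ax": 0, "ay": 0, "az": -0.6, "grip": 1}, {"x": 0, "y": 0, "z": 0, "ax": 0, "ay": 0, "az": -0.75, "grip": 1}, {"x": 0, "y": 0, "z": 0, "ax": 0, "ay": 0, "az": -0.82, "grip": 1}, {"x": 0, "y": 0, "z": 0, "ax": 0, "ay": 0, "az": -0.82, "grip": 1}]}}

```text
time: 5.2
tool_pos: [0.4717, 0.2838, 0.094]
tcp_rot: [0.503, 3.091, 0.01]
wrist_force: [15.8, 4.8, -6.8]
width: 0.125
grip_force: 30.0
```

```bash
python3 -c "
from h import *
p=(.628,.1846,-.0855)
delta(binT(p,[(-.17,.085+.0585,.093)])[0],-.0855+1.33)
s=bot.read_state();print(s['wrist_force'],s['torque'],s['width'])"
```

```text
pos [0.4717 0.2838 0.094 ] shift [0.039 0.11  0.002] turn [0.015 0.017 0.007] q [ 0.5   0.15  2.01 -0.    0.97 -0.75] t 5.2
[15.83426873  4.83507076 -6.80241043] [ 0.55347527 -2.68305332 -0.01393091] 0.1251644337577362
```

Request:
{"fn": "step_arm", "kwargs": {"series": [{"x": -0.01, "y": 0.003, "z": 0, "ax": 0, "ay": 0, "az": 0, "grip": 1}, {"x": -0.01, "y": 0.003, "z": 0, "ax": 0, "ay": 0, "az": 0, "grip": 1}, {"x": -0.005, "y": 0.025, "z": 0, "ax": 0, "ay": 0, "az": 0, "grip": 1}, {"x": 0.0, "y": 0.048, "z": 0, "ax": 0, "ay": 0, "az": 0, "grip": 1}, {"x": 0.005, "y": 0.07, "z": 0, "ax": 0, "ay": 0, "az": 0, "grip": 1}, {"x": 0.011, "y": 0.092, "z": 0, "ax": 0, "ay": 0, "az": 0, "grip": 1}, {"x": 0.016, "y": 0.11, "z": 0, "ax": 0, "ay": 0, "az": 0, "grip": 1}, {"x": 0.019, "y": 0.12, "z": 0, "ax": 0, "ay": 0, "az": 0, "grip": 1}, {"x": 0.019, "y": 0.12, "z": 0, "ax": 0, "ay": 0, "az": 0, "grip": 1}, {"x": 0.019, "y": 0.12, "z": 0, "ax": 0, "ay": 0, "az": 0, "grip": 1}]}}

```text
time: 6.2
tool_pos: [0.4772, 0.3418, 0.0935]
tcp_rot: [0.505, 3.1, 0.0]
wrist_force: [3.7, -0.6, 5.1]
width: 0.125
grip_force: 29.6
```

```bash
python3 -c "
from h import *
p=(.628,.1846,-.0855)
delta(binT(p,[(-.17,.085+.0585,.093)])[0],-.0855+1.33)
s=bot.read_state();print(s['wrist_force'],s['torque'],s['width'])"
```

```text
pos [0.4772 0.3418 0.0935] shift [ 0.012 -0.003  0.001] turn [0.001 0.002 0.006] q [ 0.58  0.22  1.93 -0.    0.99 -0.67] t 6.2
[ 3.71932163 -0.55458997  5.09304338] [-0.19787417 -0.57874202  0.0372596 ] 0.12483976355013386
```

Request:
{"fn": "step_arm", "kwargs": {"series": [{"x": 0, "y": 0, "z": 0, "ax": 0, "ay": 0, "az": 0, "grip": -0.6}, {"x": 0, "y": 0, "z": 0, "ax": 0, "ay": 0, "az": 0, "grip": -0.6}, {"x": 0, "y": 0, "z": 0, "ax": 0, "ay": 0, "az": 0, "grip": -0.6}, {"x": 0, "y": 0, "z": 0, "ax": 0, "ay": 0, "az": 0, "grip": -0.6}, {"x": 0, "y": 0, "z": 0, "ax": 0, "ay": 0, "az": 0, "grip": -0.6}, {"x": 0, "y": 0, "z": 0, "ax": 0, "ay": 0, "az": 0, "grip": -0.6}, {"x": 0, "y": 0, "z": -0.08, "ax": 0, "ay": 0, "az": 0, "grip": -0.6}, {"x": 0, "y": 0, "z": -0.16, "ax": 0, "ay": 0, "az": 0, "grip": -0.6}, {"x": 0, "y": 0, "z": -0.24, "ax": 0, "ay": 0, "az": 0, "grip": -0.6}, {"x": 0, "y": 0, "z": -0.32, "ax": 0, "ay": 0, "az": 0, "grip": -0.6}, {"x": 0, "y": 0, "z": -0.32, "ax": 0, "ay": 0, "az": 0, "grip": -0.6}]}}

```text
time: 7.3
tool_pos: [0.48, 0.3438, 0.261]
tcp_rot: [0.504, 3.091, 0.014]
wrist_force: [0.7, -0.5, 0.4]
width: 0.801
grip_force: 0.0
```

```bash
python3 - <<'E'
from h import *
for n in ("top",):
    c=cam(n); crop(c,120,100,330,255,3.8,"pics/t2.png")
    print("tip proj",proj(c,[bot.read_state()["tool_pos"]]))
delta((.47,-.10,.25),0)
delta((.573,-.278,.12),0)
E
```

```text
tip proj [[124.2667606  207.60436676]]
pos [0.4787 0.3429 0.2575] shift [-0.265 -0.846  0.011] turn [1.700e-02 1.000e-03 2.382e+00] q [ 0.58  0.08  1.77  0.    1.28 -0.67] t 7.35
pos [0.4787 0.3429 0.2575] shift [-0.572 -1.119  0.271] turn [1.700e-02 1.000e-03 2.382e+00] q [ 0.58  0.08  1.77  0.    1.28 -0.67] t 7.35
```

View pics/t2.png

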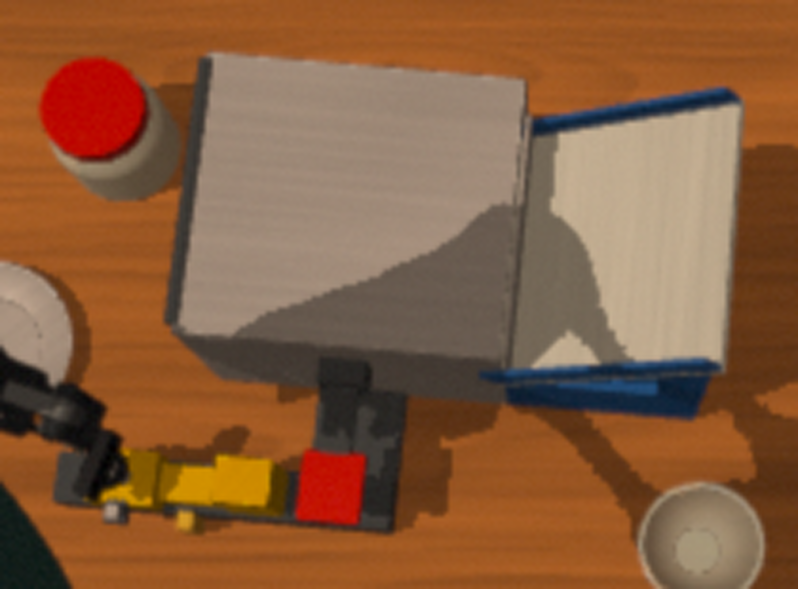

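The block has moved clear of the paddle: it now sits at crop (245,483), with the paddle at (332,488). Next I'll move to the chowki.

Request:
{"fn": "step_arm", "kwargs": {"series": [{"x": -0.46, "y": -0.895, "z": 0, "ax": 0, "ay": 0, "az": 1, "grip": -0.65}, {"x": -0.46, "y": -0.895, "z": 0, "ax": 0, "ay": 0, "az": 1, "grip": -0.65}, {"x": -0.46, "y": -0.895, "z": 0, "ax": 0, "ay": 0, "az": 1, "grip": -0.65}, {"x": -0.46, "y": -0.895, "z": 0, "ax": 0, "ay": 0, "az": 1, "grip": -0.65}, {"x": -0.46, "y": -0.895, "z": 0, "ax": 0, "ay": 0, "az": 1, "grip": -0.65}, {"x": -0.46, "y": -0.895, "z": 0, "ax": 0, "ay": 0, "az": 1, "grip": -0.65}, {"x": -0.46, "y": -0.895, "z": 0, "ax": 0, "ay": 0, "az": 1, "grip": -0.65}, {"x": -0.46, "y": -0.895, "z": 0, "ax": 0, "ay": 0, "az": 1, "grip": -0.65}, {"x": -0.46, "y": -0.895, "z": 0, "ax": 0, "ay": 0, "az": 1, "grip": -0.65}, {"x": -0.46, "y": -0.895, "z": 0, "ax": 0, "ay": 0, "az": 1, "grip": -0.65}, {"x": -0.46, "y": -0.895, "z": 0, "ax": 0, "ay": 0, "az": 1, "grip": -0.65}]}}

```text
time: 8.45
tool_pos: [0.5518, -0.1611, 0.2508]
tcp_rot: [-1.298, -2.859, 0.004]
wrist_force: [-0.4, 0.2, 0.6]
width: 0.826
grip_force: 0.0
```

Request:
{"fn": "step_arm", "kwargs": {"series": [{"x": 0, "y": 0, "z": 0, "ax": 0, "ay": 0, "az": 1, "grip": -0.65}, {"x": 0, "y": 0, "z": 0, "ax": 0, "ay": 0, "az": 1, "grip": -0.65}, {"x": 0, "y": 0, "z": 0, "ax": 0, "ay": 0, "az": 1, "grip": -0.65}, {"x": 0, "y": 0, "z": 0, "ax": 0, "ay": 0, "az": 1, "grip": -0.65}, {"x": 0, "y": 0, "z": 0, "ax": 0, "ay": 0, "az": 1, "grip": -0.65}]}}

```text
time: 8.95
tool_pos: [0.5516, -0.1549, 0.2512]
tcp_rot: [-1.986, -2.43, 0.001]
wrist_force: [0.1, -0.1, -0.3]
width: 0.823
grip_force: 0.0
```

```bash
cat >> h.py <<'E'
def lids(c):
    lab=cv2.cvtColor(c["img"],cv2.COLOR_RGB2LAB).astype(int); hsv=cv2.cvtColor(c["img"],cv2.COLOR_RGB2HSV)
    h,s,v=cv2.split(hsv); out={}
    for n,m in dict(copper=(h<15)&(s>130)&(v>120),brass=(h>15)&(h<28)&(s>130)&(v>150),blue=(h>100)&(h<125)&(s>150)&(v>80)).items():
        m=m.astype(np.uint8); m[:, :365]=0; m[:, 470:]=0; m[:165]=0; m[290:]=0
        m=cv2.morphologyEx(m,cv2.MORPH_OPEN,np.ones((7,7),np.uint8))
        k,L,st,ce=cv2.connectedComponentsWithStats(m)
        for j in range(1,k): print(n,ce[j].round(1),st[j,2:],ray(c,*ce[j],.052).round(4))
E
python3 - <<'E'
from h import *
c=cam(); lids(c); crop(c,340,140,500,340,3,"pics/l1.png")
delta((.5727,-.2779,.12),-.0855)
E
```

```text
pos [ 0.5518 -0.1549  0.2514] shift [-0.25  -0.008  0.263] turn [-0.004 -0.002  0.55 ] q [-0.32  0.06  1.8   0.    1.28 -0.52] t 9.0
```

View pics/l1.png

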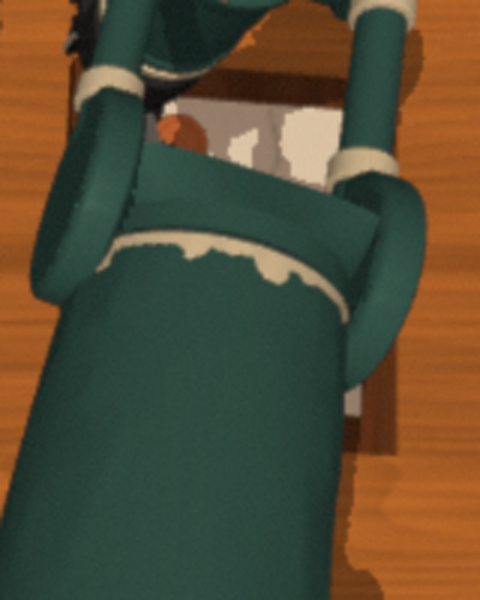

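Copper is still at about (400,185); the arm hides the others. I'll descend on it.

Request:
{"fn": "step_arm", "kwargs": {"series": [{"x": -0.246, "y": -0.008, "z": 0.1, "ax": 0, "ay": 0, "az": 0.55, "grip": -0.65}, {"x": -0.246, "y": -0.008, "z": 0.2, "ax": 0, "ay": 0, "az": 0.55, "grip": -0.65}, {"x": -0.246, "y": -0.008, "z": 0.26, "ax": 0, "ay": 0, "az": 0.55, "grip": -0.65}, {"x": -0.246, "y": -0.008, "z": 0.26, "ax": 0, "ay": 0, "az": 0.55, "grip": -0.65}, {"x": -0.246, "y": -0.008, "z": 0.26, "ax": 0, "ay": 0, "az": 0.55, "grip": -0.65}, {"x": -0.246, "y": -0.008, "z": 0.26, "ax": 0, "ay": 0, "az": 0.55, "grip": -0.65}]}}

```text
time: 9.6
tool_pos: [0.5722, -0.2764, 0.1217]
tcp_rot: [-2.314, -2.12, 0.001]
wrist_force: [0.1, 0.3, 1.0]
width: 0.824
grip_force: 0.0
```

```bash
python3 - <<'E'
from h import *
c=cam("scene"); crop(c,90,170,240,310,4,"pics/s1.png")
print(((proj(c,[(.5727,-.2779,.053),(.4788,-.2585,.053),(.4149,-.3749,.053),(.3808,-.2673,.053)])-[90,170])*4).round())
delta((.5727,-.2779,.038),-.0855)
E
```

```text
[[356. 387.]
 [377. 279.]
 [215. 237.]
 [359. 183.]]
pos [ 0.5735 -0.2767  0.1236] shift [-0.003 -0.001  0.171] turn [ 0.001 -0.001 -0.003] q [-0.49  0.28  1.79  0.    1.07 -0.4 ] t 9.65
```

View pics/s1.png

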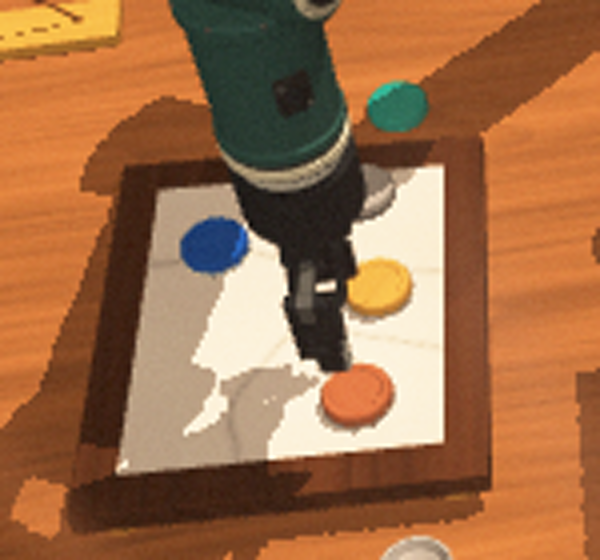

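The lids are where I predicted: copper (357,393), brass (378,286), blue (214,245), all within about 2 mm. Descending and gripping.

Request:
{"fn": "step_arm", "kwargs": {"series": [{"x": -0.001, "y": -0.001, "z": 0.08, "ax": 0, "ay": 0, "az": 0, "grip": -0.65}, {"x": -0.001, "y": -0.001, "z": 0.13, "ax": 0, "ay": 0, "az": 0, "grip": -0.65}, {"x": -0.001, "y": -0.001, "z": 0.16, "ax": 0, "ay": 0, "az": 0, "grip": -0.65}, {"x": -0.001, "y": -0.001, "z": 0.17, "ax": 0, "ay": 0, "az": 0, "grip": -0.65}, {"x": -0.001, "y": -0.001, "z": 0.17, "ax": 0, "ay": 0, "az": 0, "grip": -0.65}]}}

```text
time: 10.15
tool_pos: [0.5733, -0.2774, 0.0389]
tcp_rot: [2.315, 2.122, 0.001]
wrist_force: [-0.1, 0.1, 1.0]
width: 0.826
grip_force: 0.0
```

Request:
{"fn": "step_arm", "kwargs": {"force": 40, "series": [{"x": 0, "y": 0, "z": 0, "ax": 0, "ay": 0, "az": 0, "grip": 1}, {"x": 0, "y": 0, "z": 0, "ax": 0, "ay": 0, "az": 0, "grip": 1}, {"x": 0, "y": 0, "z": 0, "ax": 0, "ay": 0, "az": 0, "grip": 1}, {"x": 0, "y": 0, "z": 0, "ax": 0, "ay": 0, "az": 0, "grip": 1}, {"x": 0, "y": 0, "z": 0, "ax": 0, "ay": 0, "az": 0, "grip": 1}]}}

```text
time: 10.65
tool_pos: [0.5744, -0.2785, 0.0404]
tcp_rot: [2.314, 2.119, 0.003]
wrist_force: [0.5, 1.2, 6.2]
width: 0.563
grip_force: 41.8
```

Request:
{"fn": "step_arm", "kwargs": {"series": [{"x": 0, "y": 0, "z": -0.05, "ax": 0, "ay": 0, "az": 0, "grip": 1}, {"x": 0, "y": 0, "z": -0.15, "ax": 0, "ay": 0, "az": 0, "grip": 1}, {"x": 0, "y": 0, "z": -0.25, "ax": 0, "ay": 0, "az": 0, "grip": 1}, {"x": 0, "y": 0, "z": -0.35, "ax": 0, "ay": 0, "az": 0, "grip": 1}, {"x": 0, "y": 0, "z": -0.45, "ax": 0, "ay": 0, "az": 0, "grip": 1}, {"x": 0, "y": 0, "z": -0.5, "ax": 0, "ay": 0, "az": 0, "grip": 1}]}}

```text
time: 11.25
tool_pos: [0.5743, -0.2787, 0.2948]
tcp_rot: [2.311, 2.116, 0.005]
wrist_force: [-0.2, 0.1, 0.6]
width: 0.56
grip_force: 41.4
```

```bash
cat >> h.py <<'E'
B=(.628,.1846,-.0855)
def delta2(bp,tilt):
    """bin-frame target bp, tool y along bin x, tool tilted `tilt` deg about bin x"""
    s=bot.read_state(); R=Ro.from_rotvec(s["tcp_rot"]).as_matrix(); best=None
    for w in (B[2],B[2]+np.pi):
        y=np.array([np.cos(w),np.sin(w),0]);z=np.array([0,0,-1.]);T=np.c_[np.cross(y,z),y,z]
        T=Ro.from_rotvec(np.radians(-tilt)*np.array([np.cos(B[2]),np.sin(B[2]),0])).as_matrix()@T
        rv=Ro.from_matrix(R.T@T).as_rotvec()
        if best is None or np.linalg.norm(rv)<np.linalg.norm(best): best=rv
    sh=R.T@(binT(B,[bp])[0]-s["tool_pos"])
    print("pos",s["tool_pos"].round(4),"shift",(sh/.5).round(3),"turn",(np.degrees(best)/30).round(3),"w",s["width"].round(2),"g",s["grip_force"])
E
python3 - <<'E'
from h import *
delta2((.018,-.1825,.158+.1),30)
delta2((.018,-.1825,.158),30)
E
```

```text
Traceback (most recent call last):
  File "h.py", line 42, in delta2
    print("pos",s["tool_pos"].round(4),"shift",(sh/.5).round(3),"turn",(np.degrees(best)/30).round(3),"w",s["width"].round(2),"g",s["grip_force"])
                                                                                                          ^^^^^^^^^^^^^^^^
AttributeError: 'float' object has no attribute 'round'
```

```bash
sed -i 's/s\["width"\].round(2)/round(s["width"],2)/' h.py
python3 - <<'E'
from h import *
delta2((.018,-.1825,.158+.1),30)
delta2((.018,-.1825,.158),30)
E
```

```text
pos [ 0.5743 -0.2787  0.2948] shift [0.568 0.062 0.072] turn [ 0.014 -0.993 -0.009] w 0.56 g 41.41993582248688
pos [ 0.5743 -0.2787  0.2948] shift [0.568 0.06  0.272] turn [ 0.014 -0.993 -0.009] w 0.56 g 41.41993582248688
```

Request:
{"fn": "step_arm", "kwargs": {"series": [{"x": 0.568, "y": 0.062, "z": 0.06, "ax": 0, "ay": -0.99, "az": 0, "grip": 1}, {"x": 0.568, "y": 0.062, "z": 0.06, "ax": 0, "ay": -0.99, "az": 0, "grip": 1}, {"x": 0.568, "y": 0.062, "z": 0.06, "ax": 0, "ay": -0.99, "az": 0, "grip": 1}, {"x": 0.568, "y": 0.062, "z": 0.06, "ax": 0, "ay": -0.99, "az": 0, "grip": 1}, {"x": 0.568, "y": 0.062, "z": 0.06, "ax": 0, "ay": -0.99, "az": 0, "grip": 1}, {"x": 0.568, "y": 0.062, "z": 0.06, "ax": 0, "ay": -0.99, "az": 0, "grip": 1}, {"x": 0.568, "y": 0.062, "z": 0.06, "ax": 0, "ay": -0.99, "az": 0, "grip": 1}, {"x": 0.568, "y": 0.062, "z": 0.06, "ax": 0, "ay": -0.99, "az": 0, "grip": 1}, {"x": 0.568, "y": 0.062, "z": 0.06, "ax": 0, "ay": -0.99, "az": 0, "grip": 1}]}}

```text
time: 12.15
tool_pos: [0.6281, 0.0015, 0.2582]
tcp_rot: [2.023, 1.851, -0.536]
wrist_force: [-0.8, -0.7, -0.2]
width: 0.562
grip_force: 43.6
```

```bash
python3 - <<'E'
from h import *
c=cam(); lids(c); m=c["img"][140:300,340:500]; lab=None
crop(c,250,100,500,300,3.2,"pics/t3.png")
delta2((.018,-.1825,.158),30); print(bot.read_state()["q"].round(2))
E
```

```text
brass [394.3 222.5] [ 17  17 238] [ 0.4806 -0.2608  0.052 ]
blue [441.3 248.9] [ 18  17 265] [ 0.4148 -0.3746  0.052 ]
pos [0.628  0.0011 0.2584] shift [0.1   0.004 0.174] turn [-0.003 -0.01  -0.007] w 0.56 g 43.60191464424133
[ 0.23  0.26  1.65 -0.5   1.43  0.43]
```

View pics/t3.png

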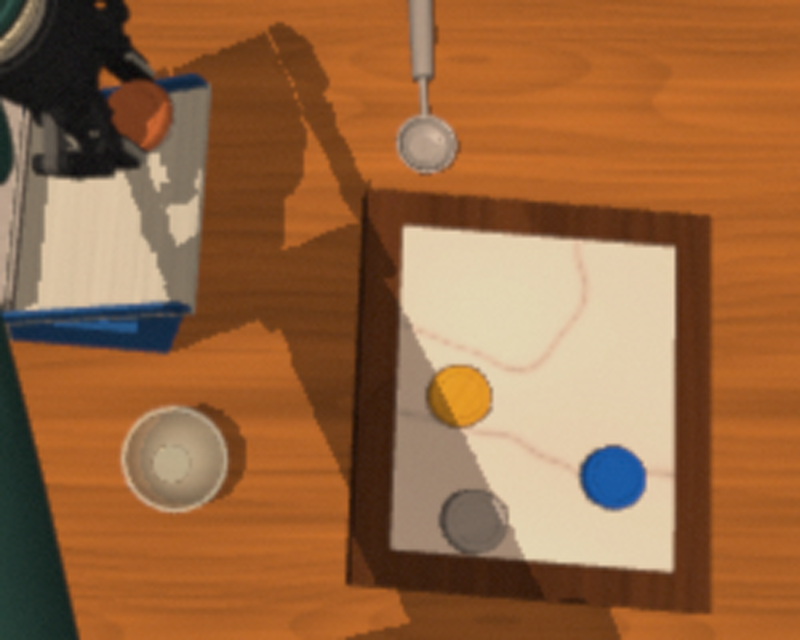

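The copper lid is in the grip over the chute, at about (140,115) in the crop. Brass (460,395), blue (613,478) and steel (474,520) haven't moved. Lowering onto the chute.

Request:
{"fn": "step_arm", "kwargs": {"series": [{"x": 0.06, "y": 0.004, "z": 0.07, "ax": 0, "ay": 0, "az": 0, "grip": 1}, {"x": 0.1, "y": 0.004, "z": 0.12, "ax": 0, "ay": 0, "az": 0, "grip": 1}, {"x": 0.1, "y": 0.004, "z": 0.155, "ax": 0, "ay": 0, "az": 0, "grip": 1}, {"x": 0.1, "y": 0.004, "z": 0.174, "ax": 0, "ay": 0, "az": 0, "grip": 1}, {"x": 0.1, "y": 0.004, "z": 0.174, "ax": 0, "ay": 0, "az": 0, "grip": 1}]}}

```text
time: 12.7
tool_pos: [0.6298, 0.0005, 0.1575]
tcp_rot: [2.024, 1.85, -0.538]
wrist_force: [-0.3, -0.3, -0.3]
width: 0.564
grip_force: 43.8
```

Request:
{"fn": "step_arm", "kwargs": {"series": [{"x": 0, "y": 0, "z": 0, "ax": 0, "ay": 0, "az": 0, "grip": -0.45}, {"x": 0, "y": 0, "z": 0, "ax": 0, "ay": 0, "az": 0, "grip": -0.45}, {"x": 0, "y": 0, "z": 0, "ax": 0, "ay": 0, "az": 0, "grip": -0.45}, {"x": 0, "y": 0, "z": 0, "ax": 0, "ay": 0, "az": 0, "grip": -0.45}, {"x": 0, "y": 0, "z": 0, "ax": 0, "ay": 0, "az": 0, "grip": -0.45}]}}

```text
time: 13.2
tool_pos: [0.6306, 0.003, 0.1581]
tcp_rot: [2.022, 1.852, -0.535]
wrist_force: [-0.5, -1.1, -0.0]
width: 0.724
grip_force: 0.0
```

Request:
{"fn": "step_arm", "kwargs": {"series": [{"x": 0, "y": 0, "z": -0.06, "ax": 0, "ay": 0, "az": 0, "grip": -0.45}, {"x": 0, "y": 0, "z": -0.14, "ax": 0, "ay": 0, "az": 0, "grip": -0.45}, {"x": -0.08, "y": 0, "z": -0.18, "ax": 0, "ay": 0, "az": 0, "grip": -0.65}, {"x": -0.12, "y": 0, "z": -0.22, "ax": 0, "ay": 0, "az": 0, "grip": -0.65}, {"x": -0.12, "y": 0, "z": -0.22, "ax": 0, "ay": 0, "az": 0, "grip": -0.65}]}}

```text
time: 13.7
tool_pos: [0.6329, 0.0047, 0.2889]
tcp_rot: [2.022, 1.846, -0.525]
wrist_force: [-0.1, 1.4, -0.3]
width: 0.824
grip_force: 0.0
```

```bash
python3 - <<'E'
from h import *
c=cam(); lids(c); crop(c,250,100,500,300,3.2,"pics/t4.png")
delta((.4797,-.26,.15),-.0855)
E
```

```text
brass [395.  222.2] [ 15  16 208] [ 0.4814 -0.2626  0.052 ]
blue [441.3 248.9] [ 18  17 264] [ 0.4148 -0.3747  0.052 ]
pos [0.6318 0.0052 0.286 ] shift [-0.349 -0.258  0.509] turn [ 0.009  0.987 -0.008] q [ 0.23  0.25  1.61 -0.49  1.47  0.42] t 13.75
```

View pics/t4.png

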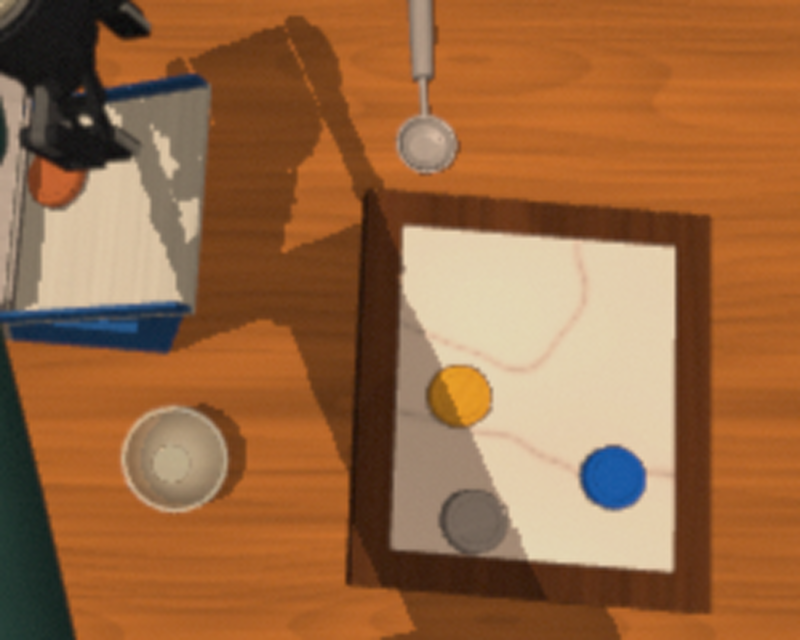

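Copper rests at the skirt, at crop (57,180), and the other lids haven't moved. Brass is next.

Request:
{"fn": "step_arm", "kwargs": {"series": [{"x": -0.349, "y": -0.258, "z": 0.45, "ax": 0.009, "ay": 0.987, "az": -0.008, "grip": -0.65}, {"x": -0.349, "y": -0.258, "z": 0.45, "ax": 0.009, "ay": 0.987, "az": -0.008, "grip": -0.65}, {"x": -0.349, "y": -0.258, "z": 0.45, "ax": 0.009, "ay": 0.987, "az": -0.008, "grip": -0.65}, {"x": -0.349, "y": -0.258, "z": 0.509, "ax": 0.009, "ay": 0.987, "az": -0.008, "grip": -0.65}, {"x": -0.349, "y": -0.258, "z": 0.509, "ax": 0.009, "ay": 0.987, "az": -0.008, "grip": -0.65}, {"x": -0.349, "y": -0.258, "z": 0.509, "ax": 0.009, "ay": 0.987, "az": -0.008, "grip": -0.65}, {"x": -0.349, "y": -0.258, "z": 0.509, "ax": 0.009, "ay": 0.987, "az": -0.008, "grip": -0.65}, {"x": -0.349, "y": -0.258, "z": 0.509, "ax": 0.009, "ay": 0.987, "az": -0.008, "grip": -0.65}, {"x": -0.349, "y": -0.258, "z": 0.509, "ax": 0.009, "ay": 0.987, "az": -0.008, "grip": -0.65}]}}

```text
time: 14.65
tool_pos: [0.4764, -0.2597, 0.1463]
tcp_rot: [-2.311, -2.118, 0.008]
wrist_force: [0.7, -0.1, -0.1]
width: 0.827
grip_force: 0.0
```

```bash
python3 - <<'E'
from h import *
c=cam("scene")
h,s,v=cv2.split(cv2.cvtColor(c["img"],cv2.COLOR_RGB2HSV))
for n,m in dict(brass=(h>15)&(h<28)&(s>130)&(v>150),blue=(h>100)&(h<125)&(s>150)&(v>80)).items():
    m=m.astype(np.uint8); m[:,:130]=0;m[:,208]=0;m[:,208:]=0;m[:208]=0;m[285:]=0
    k,L,st,ce=cv2.connectedComponentsWithStats(cv2.morphologyEx(m,cv2.MORPH_OPEN,np.ones((3,3),np.uint8)))
    for j in range(1,k): print(n,ce[j].round(1),st[j,2:],ray(c,*ce[j],.049).round(4))
delta((.4793,-.259,.041),-.0855)
import numpy as np
c=cam(); p=ray(c,267.8,156.3,.115); a=B[2]; d=p[:2]-np.array(B[:2]); print("copper bin",d[0]*np.cos(a)+d[1]*np.sin(a),-d[0]*np.sin(a)+d[1]*np.cos(a))
E
```

```text
brass [183.9 241.1] [ 17  14 177] [ 0.4804 -0.2602  0.049 ]
blue [143.2 230.7] [ 16  13 163] [ 0.4168 -0.3774  0.049 ]
pos [ 0.4775 -0.2594  0.1474] shift [0.001 0.005 0.213] turn [-0.013  0.    -0.   ] q [-0.54  0.09  1.97 -0.    1.09 -0.45] t 14.7
copper bin 0.014742669420997485 -0.12772817771447836
```

Brass is confirmed at (0.480, −0.260), and copper rests at bin x ≈ +15 mm. Picking brass.

Request:
{"fn": "step_arm", "kwargs": {"series": [{"x": 0, "y": 0.005, "z": 0.09, "ax": -0.01, "ay": 0, "az": 0, "grip": -0.65}, {"x": 0, "y": 0.005, "z": 0.16, "ax": -0.01, "ay": 0, "az": 0, "grip": -0.65}, {"x": 0, "y": 0.005, "z": 0.2, "ax": -0.01, "ay": 0, "az": 0, "grip": -0.65}, {"x": 0, "y": 0.005, "z": 0.212, "ax": -0.01, "ay": 0, "az": 0, "grip": -0.65}, {"x": 0, "y": 0.005, "z": 0.212, "ax": -0.01, "ay": 0, "az": 0, "grip": -0.65}]}}

```text
time: 15.25
tool_pos: [0.48, -0.2594, 0.0419]
tcp_rot: [-2.312, -2.127, 0.002]
wrist_force: [0.3, -0.2, 1.3]
width: 0.823
grip_force: 0.0
```

Request:
{"fn": "step_arm", "kwargs": {"force": 40, "series": [{"x": 0, "y": 0, "z": 0, "ax": 0, "ay": 0, "az": 0, "grip": 1}, {"x": 0, "y": 0, "z": 0, "ax": 0, "ay": 0, "az": 0, "grip": 1}, {"x": 0, "y": 0, "z": 0, "ax": 0, "ay": 0, "az": 0, "grip": 1}, {"x": 0, "y": 0, "z": 0, "ax": 0, "ay": 0, "az": 0, "grip": 1}, {"x": 0, "y": 0, "z": 0, "ax": 0, "ay": 0, "az": 0, "grip": 1}]}}

```text
time: 15.75
tool_pos: [0.4816, -0.2613, 0.0446]
tcp_rot: [2.31, 2.121, 0.001]
wrist_force: [-0.1, 2.0, 5.4]
width: 0.556
grip_force: 41.4
```

Request:
{"fn": "step_arm", "kwargs": {"series": [{"x": 0, "y": 0, "z": -0.05, "ax": 0, "ay": 0, "az": 0, "grip": 1}, {"x": 0, "y": 0, "z": -0.15, "ax": 0, "ay": 0, "az": 0, "grip": 1}, {"x": 0, "y": 0, "z": -0.25, "ax": 0, "ay": 0, "az": 0, "grip": 1}, {"x": 0, "y": 0, "z": -0.35, "ax": 0, "ay": 0, "az": 0, "grip": 1}, {"x": 0, "y": 0, "z": -0.45, "ax": 0, "ay": 0, "az": 0, "grip": 1}, {"x": 0, "y": 0, "z": -0.48, "ax": 0, "ay": 0, "az": 0, "grip": 1}]}}

```text
time: 16.35
tool_pos: [0.4823, -0.2619, 0.2904]
tcp_rot: [2.304, 2.116, 0.003]
wrist_force: [0.6, -1.3, 0.1]
width: 0.558
grip_force: 41.5
```

```bash
python3 - <<'E'
from h import *
delta2((-.042,-.1825,.158+.1),30)
delta2((-.042,-.1825,.158),30)
E
```

```text
pos [ 0.4823 -0.2619  0.2904] shift [0.55  0.13  0.062] turn [ 0.021 -0.986 -0.005] w 0.56 g 41.46471619606018
pos [ 0.4823 -0.2619  0.2904] shift [0.552 0.127 0.262] turn [ 0.021 -0.986 -0.005] w 0.56 g 41.46471619606018
```

Request:
{"fn": "step_arm", "kwargs": {"series": [{"x": 0.55, "y": 0.13, "z": 0.04, "ax": 0.02, "ay": -0.986, "az": -0.005, "grip": 1}, {"x": 0.55, "y": 0.13, "z": 0.04, "ax": 0.02, "ay": -0.986, "az": -0.005, "grip": 1}, {"x": 0.55, "y": 0.13, "z": 0.04, "ax": 0.02, "ay": -0.986, "az": -0.005, "grip": 1}, {"x": 0.55, "y": 0.13, "z": 0.04, "ax": 0.02, "ay": -0.986, "az": -0.005, "grip": 1}, {"x": 0.55, "y": 0.13, "z": 0.062, "ax": 0.02, "ay": -0.986, "az": -0.005, "grip": 1}, {"x": 0.55, "y": 0.13, "z": 0.062, "ax": 0.02, "ay": -0.986, "az": -0.005, "grip": 1}, {"x": 0.55, "y": 0.13, "z": 0.062, "ax": 0.02, "ay": -0.986, "az": -0.005, "grip": 1}, {"x": 0.55, "y": 0.13, "z": 0.062, "ax": 0.02, "ay": -0.986, "az": -0.005, "grip": 1}, {"x": 0.55, "y": 0.13, "z": 0.062, "ax": 0.02, "ay": -0.986, "az": -0.005, "grip": 1}]}}

```text
time: 17.25
tool_pos: [0.5674, 0.0073, 0.2509]
tcp_rot: [2.022, 1.86, -0.547]
wrist_force: [0.3, -0.3, 0.2]
width: 0.556
grip_force: 41.5
```

Request:
{"fn": "step_arm", "kwargs": {"series": [{"x": 0.06, "y": 0, "z": 0.07, "ax": 0, "ay": 0, "az": 0, "grip": 1}, {"x": 0.1, "y": 0, "z": 0.12, "ax": 0, "ay": 0, "az": 0, "grip": 1}, {"x": 0.1, "y": 0, "z": 0.155, "ax": 0, "ay": 0, "az": 0, "grip": 1}, {"x": 0.1, "y": 0, "z": 0.172, "ax": 0, "ay": 0, "az": 0, "grip": 1}, {"x": 0.1, "y": 0, "z": 0.172, "ax": 0, "ay": 0, "az": 0, "grip": 1}]}}

```text
time: 17.75
tool_pos: [0.5671, 0.0095, 0.1544]
tcp_rot: [2.026, 1.858, -0.541]
wrist_force: [-3.6, 7.3, 9.3]
width: 0.555
grip_force: 45.7
```

```bash
python3 - <<'E'
from h import *
delta2((-.042,-.1825,.158),30)
E
```

```text
pos [0.5671 0.0095 0.1544] shift [-0.009  0.007 -0.004] turn [-0.016 -0.017  0.002] w 0.56 g 45.657538175582886
```

Request:
{"fn": "step_arm", "kwargs": {"series": [{"x": -0.005, "y": 0.005, "z": -0.008, "ax": 0, "ay": 0, "az": 0, "grip": 1}, {"x": -0.005, "y": 0.005, "z": -0.008, "ax": 0, "ay": 0, "az": 0, "grip": -0.45}, {"x": -0.005, "y": 0.005, "z": -0.008, "ax": 0, "ay": 0, "az": 0, "grip": -0.45}, {"x": -0.005, "y": 0.005, "z": -0.008, "ax": 0, "ay": 0, "az": 0, "grip": -0.45}, {"x": -0.005, "y": 0.005, "z": -0.008, "ax": 0, "ay": 0, "az": 0, "grip": -0.45}, {"x": -0.005, "y": 0.005, "z": -0.06, "ax": 0, "ay": 0, "az": 0, "grip": -0.45}, {"x": -0.005, "y": 0.005, "z": -0.14, "ax": 0, "ay": 0, "az": 0, "grip": -0.45}, {"x": -0.08, "y": 0, "z": -0.18, "ax": 0, "ay": 0, "az": 0, "grip": -0.65}, {"x": -0.12, "y": 0, "z": -0.22, "ax": 0, "ay": 0, "az": 0, "grip": -0.65}, {"x": -0.12, "y": 0, "z": -0.22, "ax": 0, "ay": 0, "az": 0, "grip": -0.65}]}}

```text
time: 18.75
tool_pos: [0.5705, 0.011, 0.2816]
tcp_rot: [2.021, 1.856, -0.537]
wrist_force: [-0.4, -0.1, 0.4]
width: 0.822
grip_force: 0.0
```

```bash
python3 - <<'E'
from h import *
c=cam(); lids(c); crop(c,250,100,500,300,3.2,"pics/t5.png")
delta((.4155,-.375,.15),-.0855)
E
```

```text
blue [441.3 248.9] [ 18  17 265] [ 0.4148 -0.3746  0.052 ]
pos [0.5695 0.0114 0.2789] shift [-0.564 -0.239  0.619] turn [-0.012  0.986  0.003] q [ 0.26  0.15  1.74 -0.48  1.47  0.45] t 18.8
```

View pics/t5.png

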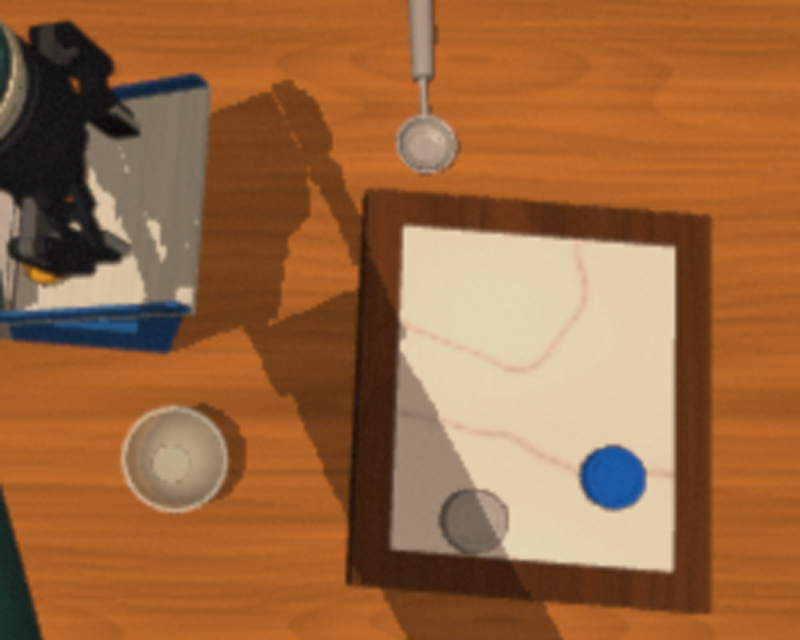

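Brass is at the skirt beside copper, at crop (45,270). Blue is next, unmoved.

Request:
{"fn": "step_arm", "kwargs": {"series": [{"x": -0.564, "y": -0.239, "z": 0.53, "ax": -0.01, "ay": 0.986, "az": 0, "grip": -0.65}, {"x": -0.564, "y": -0.239, "z": 0.53, "ax": -0.01, "ay": 0.986, "az": 0, "grip": -0.65}, {"x": -0.564, "y": -0.239, "z": 0.53, "ax": -0.01, "ay": 0.986, "az": 0, "grip": -0.65}, {"x": -0.564, "y": -0.239, "z": 0.53, "ax": -0.01, "ay": 0.986, "az": 0, "grip": -0.65}, {"x": -0.564, "y": -0.239, "z": 0.53, "ax": -0.01, "ay": 0.986, "az": 0, "grip": -0.65}, {"x": -0.564, "y": -0.239, "z": 0.619, "ax": -0.01, "ay": 0.986, "az": 0, "grip": -0.65}, {"x": -0.564, "y": -0.239, "z": 0.619, "ax": -0.01, "ay": 0.986, "az": 0, "grip": -0.65}, {"x": -0.564, "y": -0.239, "z": 0.619, "ax": -0.01, "ay": 0.986, "az": 0, "grip": -0.65}, {"x": -0.564, "y": -0.239, "z": 0.619, "ax": -0.01, "ay": 0.986, "az": 0, "grip": -0.65}, {"x": -0.564, "y": -0.239, "z": 0.619, "ax": -0.01, "ay": 0.986, "az": 0, "grip": -0.65}, {"x": -0.564, "y": -0.239, "z": 0.619, "ax": -0.01, "ay": 0.986, "az": 0, "grip": -0.65}]}}

```text
time: 19.9
tool_pos: [0.4125, -0.3744, 0.1461]
tcp_rot: [-2.309, -2.118, 0.008]
wrist_force: [0.6, -1.1, 1.1]
width: 0.829
grip_force: 0.0
```

```bash
cat > sc.py <<'E'
from h import *
c=cam("scene")
h,s,v=cv2.split(cv2.cvtColor(c["img"],cv2.COLOR_RGB2HSV))
m=((h>100)&(h<125)&(s>150)&(v>80)).astype(np.uint8); m[:,:100]=0;m[:,215:]=0;m[:200]=0;m[300:]=0
k,L,st,ce=cv2.connectedComponentsWithStats(cv2.morphologyEx(m,cv2.MORPH_OPEN,np.ones((3,3),np.uint8)))
for j in range(1,k): print("blue",ce[j].round(1),st[j,2:],ray(c,*ce[j],.049).round(4))
delta((.4155,-.3755,.041),-.0855)
E
python3 sc.py
```

```text
blue [143.1 230.6] [ 15  12 156] [ 0.4162 -0.3777  0.049 ]
pos [ 0.4134 -0.3741  0.1471] shift [-0.003  0.006  0.212] turn [-0.015 -0.001  0.002] q [-0.78  0.12  1.94 -0.    1.09 -0.69] t 19.95
```

Request:
{"fn": "step_arm", "kwargs": {"series": [{"x": 0.002, "y": 0.005, "z": 0.09, "ax": -0.012, "ay": 0, "az": 0, "grip": -0.65}, {"x": 0.002, "y": 0.005, "z": 0.16, "ax": -0.012, "ay": 0, "az": 0, "grip": -0.65}, {"x": 0.002, "y": 0.005, "z": 0.2, "ax": -0.012, "ay": 0, "az": 0, "grip": -0.65}, {"x": 0.002, "y": 0.005, "z": 0.212, "ax": -0.012, "ay": 0, "az": 0, "grip": -0.65}, {"x": 0.002, "y": 0.005, "z": 0.212, "ax": -0.012, "ay": 0, "az": 0, "grip": -0.65}]}}

```text
time: 20.45
tool_pos: [0.4162, -0.3729, 0.042]
tcp_rot: [-2.31, -2.128, 0.001]
wrist_force: [0.5, 1.0, 0.6]
width: 0.827
grip_force: 0.0
```

Request:
{"fn": "step_arm", "kwargs": {"force": 40, "series": [{"x": 0, "y": 0, "z": 0, "ax": 0, "ay": 0, "az": 0, "grip": 1}, {"x": 0, "y": 0, "z": 0, "ax": 0, "ay": 0, "az": 0, "grip": 1}, {"x": 0, "y": 0, "z": 0, "ax": 0, "ay": 0, "az": 0, "grip": 1}, {"x": 0, "y": 0, "z": 0, "ax": 0, "ay": 0, "az": 0, "grip": 1}, {"x": 0, "y": 0, "z": 0, "ax": 0, "ay": 0, "az": 0, "grip": 1}]}}

```text
time: 20.95
tool_pos: [0.4176, -0.3755, 0.0449]
tcp_rot: [2.309, 2.123, -0.0]
wrist_force: [1.2, 2.0, 6.7]
width: 0.555
grip_force: 41.5
```

Request:
{"fn": "step_arm", "kwargs": {"series": [{"x": 0, "y": 0, "z": -0.05, "ax": 0, "ay": 0, "az": 0, "grip": 1}, {"x": 0, "y": 0, "z": -0.15, "ax": 0, "ay": 0, "az": 0, "grip": 1}, {"x": 0, "y": 0, "z": -0.25, "ax": 0, "ay": 0, "az": 0, "grip": 1}, {"x": 0, "y": 0, "z": -0.35, "ax": 0, "ay": 0, "az": 0, "grip": 1}, {"x": 0, "y": 0, "z": -0.45, "ax": 0, "ay": 0, "az": 0, "grip": 1}, {"x": 0, "y": 0, "z": -0.48, "ax": 0, "ay": 0, "az": 0, "grip": 1}]}}

```text
time: 21.55
tool_pos: [0.4181, -0.3764, 0.2908]
tcp_rot: [2.303, 2.117, -0.001]
wrist_force: [0.6, -1.0, 0.4]
width: 0.553
grip_force: 41.4
```

```bash
python3 - <<'E'
from h import *
delta2((.018,-.1825,.158+.1),30)
E
```

```text
pos [ 0.4181 -0.3764  0.2908] shift [0.789 0.359 0.062] turn [ 0.019 -0.981 -0.002] w 0.55 g 41.3904994726181
```

Request:
{"fn": "step_arm", "kwargs": {"series": [{"x": 0.789, "y": 0.359, "z": 0.02, "ax": 0.018, "ay": -0.98, "az": 0, "grip": 1}, {"x": 0.789, "y": 0.359, "z": 0.02, "ax": 0.018, "ay": -0.98, "az": 0, "grip": 1}, {"x": 0.789, "y": 0.359, "z": 0.02, "ax": 0.018, "ay": -0.98, "az": 0, "grip": 1}, {"x": 0.789, "y": 0.359, "z": 0.02, "ax": 0.018, "ay": -0.98, "az": 0, "grip": 1}, {"x": 0.789, "y": 0.359, "z": 0.02, "ax": 0.018, "ay": -0.98, "az": 0, "grip": 1}, {"x": 0.789, "y": 0.359, "z": 0.02, "ax": 0.018, "ay": -0.98, "az": 0, "grip": 1}, {"x": 0.789, "y": 0.359, "z": 0.06, "ax": 0.018, "ay": -0.98, "az": 0, "grip": 1}, {"x": 0.789, "y": 0.359, "z": 0.06, "ax": 0.018, "ay": -0.98, "az": 0, "grip": 1}, {"x": 0.789, "y": 0.359, "z": 0.06, "ax": 0.018, "ay": -0.98, "az": 0, "grip": 1}, {"x": 0.789, "y": 0.359, "z": 0.06, "ax": 0.018, "ay": -0.98, "az": 0, "grip": 1}, {"x": 0.789, "y": 0.359, "z": 0.06, "ax": 0.018, "ay": -0.98, "az": 0, "grip": 1}]}}

```text
time: 22.65
tool_pos: [0.6277, 0.0048, 0.2508]
tcp_rot: [2.022, 1.863, -0.544]
wrist_force: [-0.4, -0.5, -0.5]
width: 0.555
grip_force: 41.4
```

```bash
python3 - <<'E'
from h import *
c=cam(); cv2.imwrite("pics/chk.png",c["img"][:,:,::-1])
delta2((.018,-.184,.159),30)
E
```

```text
pos [0.6274 0.0038 0.2514] shift [0.085 0.008 0.165] turn [-0.017 -0.015  0.009] w 0.56 g 41.39297604560852
```

Request:
{"fn": "step_arm", "kwargs": {"series": [{"x": 0.05, "y": 0.008, "z": 0.07, "ax": -0.01, "ay": -0.01, "az": 0, "grip": 1}, {"x": 0.085, "y": 0.008, "z": 0.12, "ax": -0.01, "ay": -0.01, "az": 0, "grip": 1}, {"x": 0.085, "y": 0.008, "z": 0.15, "ax": -0.01, "ay": -0.01, "az": 0, "grip": 1}, {"x": 0.085, "y": 0.008, "z": 0.162, "ax": -0.01, "ay": -0.01, "az": 0, "grip": 1}, {"x": 0.085, "y": 0.008, "z": 0.162, "ax": -0.01, "ay": -0.01, "az": 0, "grip": 1}]}}

```text
time: 23.2
tool_pos: [0.6307, -0.0005, 0.1619]
tcp_rot: [2.019, 1.855, -0.54]
wrist_force: [-0.1, 0.4, 0.6]
width: 0.559
grip_force: 41.4
```

Request:
{"fn": "step_arm", "kwargs": {"series": [{"x": 0, "y": 0, "z": 0, "ax": 0, "ay": 0, "az": 0, "grip": -0.45}, {"x": 0, "y": 0, "z": 0, "ax": 0, "ay": 0, "az": 0, "grip": -0.45}, {"x": 0, "y": 0, "z": 0, "ax": 0, "ay": 0, "az": 0, "grip": -0.45}, {"x": 0, "y": 0, "z": 0, "ax": 0, "ay": 0, "az": 0, "grip": -0.45}, {"x": 0, "y": 0, "z": 0, "ax": 0, "ay": 0, "az": 0, "grip": -0.45}, {"x": 0, "y": 0, "z": -0.06, "ax": 0, "ay": 0, "az": 0, "grip": -0.45}, {"x": 0, "y": 0, "z": -0.14, "ax": 0, "ay": 0, "az": 0, "grip": -0.45}, {"x": -0.08, "y": 0, "z": -0.18, "ax": 0, "ay": 0, "az": 0, "grip": -0.65}, {"x": -0.12, "y": 0, "z": -0.22, "ax": 0, "ay": 0, "az": 0, "grip": -0.65}, {"x": -0.12, "y": 0, "z": -0.22, "ax": 0, "ay": 0, "az": 0, "grip": -0.65}]}}

```text
time: 24.2
tool_pos: [0.6338, 0.0029, 0.2918]
tcp_rot: [2.017, 1.852, -0.53]
wrist_force: [0.2, 0.1, -0.4]
width: 0.82
grip_force: 0.0
```

```bash
cat > steel.py <<'E'
from h import *
c=cam()
# steel lid: Hough circle on chowki
g=cv2.cvtColor(c["img"],cv2.COLOR_RGB2GRAY)[150:300,350:480]; g4=cv2.resize(g,None,fx=4,fy=4,interpolation=cv2.INTER_CUBIC)
cc=cv2.HoughCircles(cv2.GaussianBlur(g4,(0,0),2),cv2.HOUGH_GRADIENT,1,60,param1=60,param2=18,minRadius=34,maxRadius=48)
for q in (cc[0][:5] if cc is not None else []): u,v=q[:2]/4+[350,150]; print("circ",u.round(1),v.round(1),q[2]/4,ray(c,u,v,.052).round(4))
crop(c,250,100,500,300,3.2,"pics/t6.png")
delta((.3815,-.2685,.15),-.0855)
E
python3 steel.py
```

```text
circ 398.1 262.4 10.75 [ 0.3814 -0.2656  0.052 ]
pos [0.6327 0.0034 0.2888] shift [-0.37  -0.455  0.53 ] turn [0.003 0.99  0.002] q [ 0.23  0.25  1.6  -0.49  1.48  0.41] t 24.25
```

View pics/t6.png

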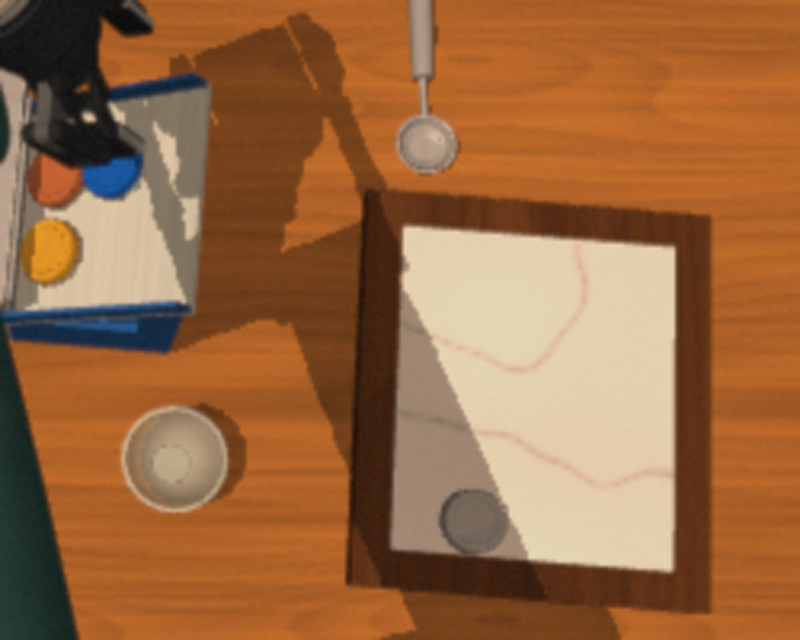

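Copper (55,180), brass (50,250) and blue (112,170) are all waiting on the chute. Steel is last, at crop (474,520).

Request:
{"fn": "step_arm", "kwargs": {"series": [{"x": -0.37, "y": -0.455, "z": 0.45, "ax": 0, "ay": 0.985, "az": 0, "grip": -0.65}, {"x": -0.37, "y": -0.455, "z": 0.45, "ax": 0, "ay": 0.985, "az": 0, "grip": -0.65}, {"x": -0.37, "y": -0.455, "z": 0.45, "ax": 0, "ay": 0.985, "az": 0, "grip": -0.65}, {"x": -0.37, "y": -0.455, "z": 0.45, "ax": 0, "ay": 0.985, "az": 0, "grip": -0.65}, {"x": -0.37, "y": -0.455, "z": 0.45, "ax": 0, "ay": 0.985, "az": 0, "grip": -0.65}, {"x": -0.37, "y": -0.455, "z": 0.53, "ax": 0, "ay": 0.985, "az": 0, "grip": -0.65}, {"x": -0.37, "y": -0.455, "z": 0.53, "ax": 0, "ay": 0.985, "az": 0, "grip": -0.65}, {"x": -0.37, "y": -0.455, "z": 0.53, "ax": 0, "ay": 0.985, "az": 0, "grip": -0.65}, {"x": -0.37, "y": -0.455, "z": 0.53, "ax": 0, "ay": 0.985, "az": 0, "grip": -0.65}, {"x": -0.37, "y": -0.455, "z": 0.53, "ax": 0, "ay": 0.985, "az": 0, "grip": -0.65}]}}

```text
time: 25.25
tool_pos: [0.3782, -0.2681, 0.1467]
tcp_rot: [-2.312, -2.12, 0.009]
wrist_force: [1.3, -1.2, -0.3]
width: 0.819
grip_force: 0.0
```

```bash
python3 - <<'E'
from h import *
delta((.3815,-.267,.042),-.0855)
E
```

```text
pos [ 0.3782 -0.2681  0.1467] shift [0.003 0.008 0.209] turn [-0.014  0.003 -0.002] q [-0.67 -0.07  2.13 -0.01  1.08 -0.58] t 25.25
```

Request:
{"fn": "step_arm", "kwargs": {"series": [{"x": 0.003, "y": 0.007, "z": 0.09, "ax": -0.012, "ay": 0, "az": 0, "grip": -0.65}, {"x": 0.003, "y": 0.007, "z": 0.16, "ax": -0.012, "ay": 0, "az": 0, "grip": -0.65}, {"x": 0.003, "y": 0.007, "z": 0.2, "ax": -0.012, "ay": 0, "az": 0, "grip": -0.65}, {"x": 0.003, "y": 0.007, "z": 0.21, "ax": -0.012, "ay": 0, "az": 0, "grip": -0.65}, {"x": 0.003, "y": 0.007, "z": 0.21, "ax": -0.012, "ay": 0, "az": 0, "grip": -0.65}]}}

```text
time: 25.75
tool_pos: [0.3836, -0.2668, 0.0433]
tcp_rot: [2.308, 2.127, -0.002]
wrist_force: [0.5, -0.7, -0.6]
width: 0.826
grip_force: 0.0
```

Request:
{"fn": "step_arm", "kwargs": {"force": 40, "series": [{"x": 0, "y": 0, "z": 0, "ax": 0, "ay": 0, "az": 0, "grip": 1}, {"x": 0, "y": 0, "z": 0, "ax": 0, "ay": 0, "az": 0, "grip": 1}, {"x": 0, "y": 0, "z": 0, "ax": 0, "ay": 0, "az": 0, "grip": 1}, {"x": 0, "y": 0, "z": 0, "ax": 0, "ay": 0, "az": 0, "grip": 1}, {"x": 0, "y": 0, "z": 0, "ax": 0, "ay": 0, "az": 0, "grip": 1}]}}

```text
time: 26.25
tool_pos: [0.3847, -0.2688, 0.0459]
tcp_rot: [2.307, 2.121, -0.0]
wrist_force: [0.4, 3.1, 6.1]
width: 0.557
grip_force: 40.6
```

Request:
{"fn": "step_arm", "kwargs": {"series": [{"x": 0, "y": 0, "z": -0.05, "ax": 0, "ay": 0, "az": 0, "grip": 1}, {"x": 0, "y": 0, "z": -0.15, "ax": 0, "ay": 0, "az": 0, "grip": 1}, {"x": 0, "y": 0, "z": -0.25, "ax": 0, "ay": 0, "az": 0, "grip": 1}, {"x": 0, "y": 0, "z": -0.35, "ax": 0, "ay": 0, "az": 0, "grip": 1}, {"x": 0, "y": 0, "z": -0.45, "ax": 0, "ay": 0, "az": 0, "grip": 1}, {"x": 0, "y": 0, "z": -0.48, "ax": 0, "ay": 0, "az": 0, "grip": 1}]}}

```text
time: 26.85
tool_pos: [0.3851, -0.269, 0.2918]
tcp_rot: [2.3, 2.115, 0.001]
wrist_force: [0.2, -0.6, 0.5]
width: 0.556
grip_force: 41.4
```

```bash
python3 - <<'E'
from h import *
delta2((-.045,-.184,.159+.1),30)
E
```

```text
pos [ 0.3851 -0.269   0.2918] shift [0.578 0.317 0.063] turn [ 0.025 -0.978 -0.003] w 0.56 g 41.35184168815613
```

Request:
{"fn": "step_arm", "kwargs": {"series": [{"x": 0.578, "y": 0.323, "z": 0.03, "ax": 0.02, "ay": -0.98, "az": 0, "grip": 1}, {"x": 0.578, "y": 0.323, "z": 0.03, "ax": 0.02, "ay": -0.98, "az": 0, "grip": 1}, {"x": 0.578, "y": 0.323, "z": 0.03, "ax": 0.02, "ay": -0.98, "az": 0, "grip": 1}, {"x": 0.578, "y": 0.323, "z": 0.03, "ax": 0.02, "ay": -0.98, "az": 0, "grip": 1}, {"x": 0.578, "y": 0.323, "z": 0.03, "ax": 0.02, "ay": -0.98, "az": 0, "grip": 1}, {"x": 0.578, "y": 0.323, "z": 0.03, "ax": 0.02, "ay": -0.98, "az": 0, "grip": 1}, {"x": 0.578, "y": 0.323, "z": 0.06, "ax": 0.02, "ay": -0.98, "az": 0, "grip": 1}, {"x": 0.578, "y": 0.323, "z": 0.06, "ax": 0.02, "ay": -0.98, "az": 0, "grip": 1}, {"x": 0.578, "y": 0.323, "z": 0.06, "ax": 0.02, "ay": -0.98, "az": 0, "grip": 1}, {"x": 0.578, "y": 0.323, "z": 0.06, "ax": 0.02, "ay": -0.98, "az": 0, "grip": 1}]}}

```text
time: 27.85
tool_pos: [0.5669, 0.0066, 0.2529]
tcp_rot: [2.022, 1.858, -0.544]
wrist_force: [-0.3, -0.1, 0.2]
width: 0.555
grip_force: 41.4
```

```bash
python3 - <<'E'
from h import *
delta2((-.042,-.185,.161),30)
E
```

```text
pos [0.5669 0.0066 0.2529] shift [0.087 0.009 0.162] turn [-0.015 -0.01   0.006] w 0.56 g 41.35526776313782
```

Request:
{"fn": "step_arm", "kwargs": {"series": [{"x": 0.05, "y": 0.009, "z": 0.07, "ax": -0.01, "ay": -0.01, "az": 0, "grip": 1}, {"x": 0.085, "y": 0.009, "z": 0.12, "ax": -0.01, "ay": -0.01, "az": 0, "grip": 1}, {"x": 0.085, "y": 0.009, "z": 0.15, "ax": -0.01, "ay": -0.01, "az": 0, "grip": 1}, {"x": 0.085, "y": 0.009, "z": 0.16, "ax": -0.01, "ay": -0.01, "az": 0, "grip": 1}, {"x": 0.085, "y": 0.009, "z": 0.16, "ax": -0.01, "ay": -0.01, "az": 0, "grip": 1}]}}

```text
time: 28.35
tool_pos: [0.5713, 0.0031, 0.1637]
tcp_rot: [2.017, 1.853, -0.541]
wrist_force: [-0.5, -0.7, 0.8]
width: 0.552
grip_force: 41.4
```

Request:
{"fn": "step_arm", "kwargs": {"series": [{"x": 0, "y": 0, "z": 0, "ax": 0, "ay": 0, "az": 0, "grip": -0.45}, {"x": 0, "y": 0, "z": 0, "ax": 0, "ay": 0, "az": 0, "grip": -0.45}, {"x": 0, "y": 0, "z": 0, "ax": 0, "ay": 0, "az": 0, "grip": -0.45}, {"x": 0, "y": 0, "z": 0, "ax": 0, "ay": 0, "az": 0, "grip": -0.45}, {"x": 0, "y": 0, "z": 0, "ax": 0, "ay": 0, "az": 0, "grip": -0.45}, {"x": 0, "y": 0, "z": -0.06, "ax": 0, "ay": 0, "az": 0, "grip": -0.45}, {"x": 0, "y": 0, "z": -0.14, "ax": 0, "ay": 0, "az": 0, "grip": -0.45}, {"x": 0, "y": 0, "z": -0.24, "ax": 0, "ay": 0, "az": 0, "grip": 1}, {"x": 0, "y": 0, "z": -0.24, "ax": 0, "ay": 0, "az": 0, "grip": 1}]}}

```text
time: 29.25
tool_pos: [0.5803, 0.0674, 0.2733]
tcp_rot: [2.014, 1.853, -0.525]
wrist_force: [-0.1, -0.6, 0.4]
width: 0.389
grip_force: 0.0
```

```bash
python3 - <<'E'
from h import *
delta2((-.17,0,.2),0)
E
```

```text
pos [0.5803 0.0674 0.2733] shift [ 0.283 -0.265  0.005] turn [0.017 0.989 0.005] w 0.39 g 0.0
```

Request:
{"fn": "step_arm", "kwargs": {"series": [{"x": 0.283, "y": -0.265, "z": 0.0, "ax": 0.017, "ay": 0.99, "az": 0.005, "grip": 1}, {"x": 0.283, "y": -0.265, "z": 0.0, "ax": 0.017, "ay": 0.99, "az": 0.005, "grip": 1}, {"x": 0.283, "y": -0.265, "z": 0.0, "ax": 0.017, "ay": 0.99, "az": 0.005, "grip": 1}, {"x": 0.283, "y": -0.265, "z": 0.0, "ax": 0.017, "ay": 0.99, "az": 0.005, "grip": 1}, {"x": 0.283, "y": -0.265, "z": 0.0, "ax": 0.017, "ay": 0.99, "az": 0.005, "grip": 1}, {"x": 0.283, "y": -0.265, "z": 0.0, "ax": 0.017, "ay": 0.99, "az": 0.005, "grip": 1}, {"x": 0.283, "y": -0.265, "z": 0.0, "ax": 0.017, "ay": 0.99, "az": 0.005, "grip": 1}]}}

```text
time: 29.95
tool_pos: [0.4556, 0.1974, 0.1966]
tcp_rot: [-2.314, -2.119, 0.016]
wrist_force: [-0.4, -0.4, 0.7]
width: -0.0
grip_force: 0.0
```

```bash
python3 - <<'E'
from h import *
c=cam(); crop(c,120,100,330,255,3.8,"pics/t7.png")
delta2((-.17,0,.11),0);delta2((-.168,0,.072),0)
E
```

```text
pos [0.4559 0.1974 0.1968] shift [0.005 0.007 0.173] turn [-0.018  0.008 -0.006] w 0.0 g 0.0
pos [0.4559 0.1974 0.1968] shift [0.005 0.012 0.249] turn [-0.018  0.008 -0.006] w 0.0 g 0.0
```

View pics/t7.png

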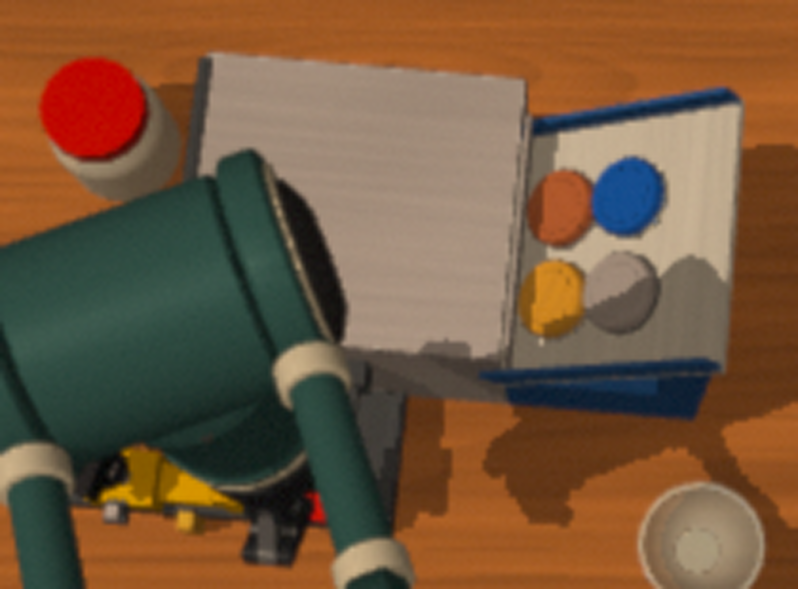

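All four lids lie 2×2 on the chute: copper (560,207), blue (628,196), brass (552,299), steel (620,292). Pressing the lever.

Request:
{"fn": "step_arm", "kwargs": {"series": [{"x": 0.005, "y": 0.007, "z": 0.08, "ax": -0.018, "ay": 0.008, "az": 0, "grip": 1}, {"x": 0.005, "y": 0.007, "z": 0.15, "ax": -0.018, "ay": 0.008, "az": 0, "grip": 1}, {"x": 0.005, "y": 0.007, "z": 0.18, "ax": -0.018, "ay": 0.008, "az": 0, "grip": 1}, {"x": 0.005, "y": 0.009, "z": 0.2, "ax": -0.018, "ay": 0.008, "az": 0, "grip": 1}, {"x": 0.005, "y": 0.01, "z": 0.215, "ax": -0.018, "ay": 0.008, "az": 0, "grip": 1}, {"x": 0.005, "y": 0.01, "z": 0.23, "ax": -0.018, "ay": 0.008, "az": 0, "grip": 1}, {"x": 0.005, "y": 0.011, "z": 0.245, "ax": -0.018, "ay": 0.008, "az": 0, "grip": 1}, {"x": 0.005, "y": 0.011, "z": 0.252, "ax": -0.018, "ay": 0.008, "az": 0, "grip": 1}, {"x": 0.005, "y": 0.011, "z": 0.252, "ax": -0.018, "ay": 0.008, "az": 0, "grip": 1}, {"x": 0.005, "y": 0.011, "z": 0.252, "ax": -0.018, "ay": 0.008, "az": 0, "grip": 1}]}}

```text
time: 31.0
tool_pos: [0.461, 0.1986, 0.0719]
tcp_rot: [2.316, 2.121, -0.0]
wrist_force: [-1.9, -2.8, 8.0]
width: 0.001
grip_force: 4.1
```

Request:
{"fn": "step_arm", "kwargs": {"series": [{"x": 0, "y": 0, "z": 0, "ax": 0, "ay": 0, "az": 0, "grip": 1}, {"x": 0, "y": 0, "z": 0, "ax": 0, "ay": 0, "az": 0, "grip": 1}, {"x": 0, "y": 0, "z": 0, "ax": 0, "ay": 0, "az": 0, "grip": 1}, {"x": 0, "y": 0, "z": 0, "ax": 0, "ay": 0, "az": 0, "grip": 1}, {"x": 0, "y": 0, "z": 0, "ax": 0, "ay": 0, "az": 0, "grip": 1}, {"x": 0, "y": 0, "z": 0, "ax": 0, "ay": 0, "az": 0, "grip": 1}, {"x": 0, "y": 0, "z": 0, "ax": 0, "ay": 0, "az": 0, "grip": 1}, {"x": 0, "y": 0, "z": 0, "ax": 0, "ay": 0, "az": 0, "grip": 1}, {"x": 0, "y": 0, "z": 0, "ax": 0, "ay": 0, "az": 0, "grip": 1}, {"x": 0, "y": 0, "z": 0, "ax": 0, "ay": 0, "az": 0, "grip": 1}]}}

```text
time: 32.0
tool_pos: [0.461, 0.1986, 0.072]
tcp_rot: [2.316, 2.121, -0.0]
wrist_force: [-2.3, -3.5, 8.3]
width: -0.002
grip_force: 4.1
```

```bash
python3 - <<'E'
from h import *
c=cam(); d=cam("scene"); 
a=cv2.resize(c["img"][100:255,120:330,::-1],(400,295),interpolation=cv2.INTER_CUBIC); b=cv2.resize(d["img"][175:305,240:416,::-1],(400,295),interpolation=cv2.INTER_CUBIC)
cv2.imwrite("pics/t8.png",np.hstack([a,b]))
delta2((-.168,0,.072),0); print(bot.read_state()["wrist_force"])
E
```

```text
pos [0.461  0.1986 0.072 ] shift [ 0.001 -0.001 -0.   ] turn [ 0.001  0.002 -0.005] w 0.0 g 4.117612108821049
[-1.7926994  -4.4623043   8.81178941]
```

View pics/t8.png

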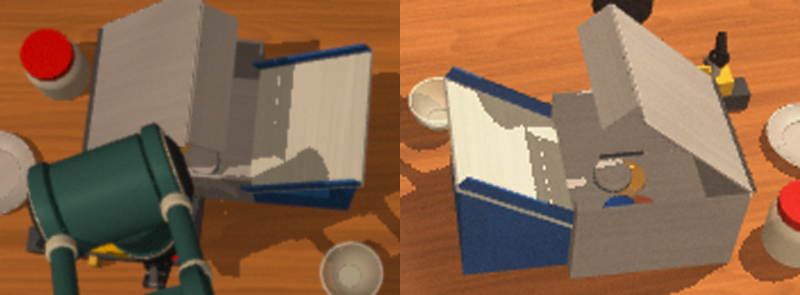

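All four lids are in the bin (visible through the opening) and the chute is empty. I'll let go and take the lever pressure off gradually.

Request:
{"fn": "step_arm", "kwargs": {"series": [{"x": 0, "y": 0, "z": -0.02, "ax": 0, "ay": 0, "az": 0, "grip": 1}, {"x": 0, "y": 0, "z": -0.04, "ax": 0, "ay": 0, "az": 0, "grip": 1}, {"x": 0, "y": 0, "z": -0.06, "ax": 0, "ay": 0, "az": 0, "grip": 1}, {"x": 0, "y": 0, "z": -0.1, "ax": 0, "ay": 0, "az": 0, "grip": 1}, {"x": 0, "y": 0, "z": -0.18, "ax": 0, "ay": 0, "az": 0, "grip": 1}, {"x": 0, "y": 0, "z": -0.26, "ax": 0, "ay": 0, "az": 0, "grip": 1}, {"x": 0, "y": 0, "z": -0.26, "ax": 0, "ay": 0, "az": 0, "grip": 1}]}}

```text
time: 32.8
tool_pos: [0.4642, 0.201, 0.208]
tcp_rot: [2.314, 2.118, 0.019]
wrist_force: [1.3, -0.2, 1.2]
width: 0.001
grip_force: 0.0
```

```bash
python3 - <<'E'
from h import *
delta((.4772,.3418,.2),-.0855+1.33)
E
```

```text
pos [0.4642 0.201  0.208 ] shift [0.283 0.001 0.018] turn [ 0.026  0.004 -2.546] q [ 0.36 -0.05  1.99  0.    1.19  0.45] t 32.8
```

Request:
{"fn": "step_arm", "kwargs": {"series": [{"x": 0.283, "y": 0, "z": 0.01, "ax": 0.026, "ay": 0, "az": -0.98, "grip": -1}, {"x": 0.283, "y": 0, "z": 0.01, "ax": 0.026, "ay": 0, "az": -0.98, "grip": -1}, {"x": 0.283, "y": 0, "z": 0.01, "ax": 0.026, "ay": 0, "az": -0.98, "grip": -1}, {"x": 0.283, "y": 0, "z": 0.01, "ax": 0.026, "ay": 0, "az": -0.98, "grip": -1}, {"x": 0.283, "y": 0, "z": 0.01, "ax": 0.026, "ay": 0, "az": -0.98, "grip": -1}]}}

```text
time: 33.3
tool_pos: [0.4717, 0.3414, 0.1948]
tcp_rot: [-1.694, -2.632, 0.015]
wrist_force: [0.8, -0.1, -0.7]
width: 0.846
grip_force: 0.0
```

Request:
{"fn": "step_arm", "kwargs": {"series": [{"x": 0, "y": 0, "z": 0, "ax": 0, "ay": 0, "az": -0.98, "grip": -1}, {"x": 0, "y": 0, "z": 0, "ax": 0, "ay": 0, "az": -0.98, "grip": -1}, {"x": 0, "y": 0, "z": 0, "ax": 0, "ay": 0, "az": -0.98, "grip": -1}, {"x": 0, "y": 0, "z": 0, "ax": 0, "ay": 0, "az": -0.98, "grip": -1}, {"x": 0, "y": 0, "z": 0, "ax": 0, "ay": 0, "az": -0.98, "grip": -1}]}}

```text
time: 33.8
tool_pos: [0.4717, 0.3392, 0.1951]
tcp_rot: [-0.977, -2.972, 0.01]
wrist_force: [-0.5, 0.5, -0.5]
width: 0.996
grip_force: 0.0
```

```bash
python3 - <<'E'
from h import *
delta((.4772,.3418,.0935),-.0855+1.33)
E
```

```text
pos [0.4717 0.3392 0.1951] shift [-0.008  0.013  0.203] turn [-0.016 -0.023 -0.591] q [ 0.58  0.12  1.84  0.01  1.19 -0.36] t 33.8
```

Request:
{"fn": "step_arm", "kwargs": {"series": [{"x": -0.008, "y": 0.013, "z": 0.0, "ax": -0.016, "ay": -0.02, "az": -0.59, "grip": -1}, {"x": -0.008, "y": 0.013, "z": 0.03, "ax": -0.016, "ay": -0.02, "az": -0.59, "grip": -1}, {"x": -0.008, "y": 0.013, "z": 0.06, "ax": -0.016, "ay": -0.02, "az": -0.59, "grip": -1}, {"x": -0.008, "y": 0.013, "z": 0.12, "ax": -0.016, "ay": -0.02, "az": -0.59, "grip": -1}, {"x": -0.008, "y": 0.013, "z": 0.17, "ax": -0.016, "ay": -0.02, "az": -0.59, "grip": -1}, {"x": -0.008, "y": 0.013, "z": 0.2, "ax": -0.016, "ay": -0.02, "az": -0.59, "grip": -1}, {"x": -0.008, "y": 0.013, "z": 0.2, "ax": -0.016, "ay": -0.02, "az": -0.59, "grip": -1}]}}

```text
time: 34.5
tool_pos: [0.4748, 0.341, 0.0915]
tcp_rot: [-0.51, -3.093, 0.006]
wrist_force: [0.7, -1.0, 0.6]
width: 0.997
grip_force: 0.0
```

Request:
{"fn": "step_arm", "kwargs": {"force": 30, "series": [{"x": 0, "y": 0, "z": 0, "ax": 0, "ay": 0, "az": 0, "grip": 1}, {"x": 0, "y": 0, "z": 0, "ax": 0, "ay": 0, "az": 0, "grip": 1}, {"x": 0, "y": 0, "z": 0, "ax": 0, "ay": 0, "az": 0, "grip": 1}, {"x": 0, "y": 0, "z": 0, "ax": 0, "ay": 0, "az": 0, "grip": 1}, {"x": 0, "y": 0, "z": 0, "ax": 0, "ay": 0, "az": 0, "grip": 1}, {"x": 0, "y": 0, "z": 0, "ax": 0, "ay": 0, "az": 0, "grip": 1}, {"x": 0, "y": 0, "z": 0, "ax": 0, "ay": 0, "az": 0, "grip": 1}, {"x": 0, "y": 0, "z": 0, "ax": 0, "ay": 0, "az": 0, "grip": 1}, {"x": 0, "y": 0, "z": 0, "ax": 0, "ay": 0, "az": 0, "grip": 1}, {"x": 0, "y": 0, "z": 0, "ax": 0, "ay": 0, "az": 0, "grip": 1}]}}

```text
time: 35.5
tool_pos: [0.4771, 0.342, 0.0955]
tcp_rot: [-0.506, -3.099, 0.001]
wrist_force: [-1.7, -3.8, 5.5]
width: 0.123
grip_force: 29.6
```

```bash
python3 - <<'E'
from h import *
delta((.4717,.2835,.0935),-.0855+1.33); print(bot.read_state()["wrist_force"])
E
```

```text
pos [0.4771 0.342  0.0955] shift [-0.027 -0.114  0.004] turn [-0.002 -0.003  0.005] q [ 0.58  0.22  1.92  0.    1.   -0.67] t 35.5
[-1.65917566 -3.75562265  5.54214437]
```

Request:
{"fn": "step_arm", "kwargs": {"series": [{"x": -0.005, "y": -0.022, "z": 0, "ax": 0, "ay": 0, "az": 0, "grip": 1}, {"x": -0.01, "y": -0.044, "z": 0, "ax": 0, "ay": 0, "az": 0, "grip": 1}, {"x": -0.015, "y": -0.066, "z": 0, "ax": 0, "ay": 0, "az": 0, "grip": 1}, {"x": -0.02, "y": -0.088, "z": 0, "ax": 0, "ay": 0, "az": 0, "grip": 1}, {"x": -0.025, "y": -0.105, "z": 0, "ax": 0, "ay": 0, "az": 0, "grip": 1}, {"x": -0.028, "y": -0.114, "z": 0, "ax": 0, "ay": 0, "az": 0, "grip": 1}, {"x": -0.029, "y": -0.12, "z": 0, "ax": 0, "ay": 0, "az": 0, "grip": 1}, {"x": -0.029, "y": -0.12, "z": 0, "ax": 0, "ay": 0, "az": 0, "grip": 1}, {"x": -0.029, "y": -0.12, "z": 0, "ax": 0, "ay": 0, "az": 0, "grip": 1}]}}

```text
time: 36.4
tool_pos: [0.4722, 0.2836, 0.0957]
tcp_rot: [-0.51, -3.099, -0.011]
wrist_force: [0.0, 11.8, 2.9]
width: 0.121
grip_force: 30.5
```

```bash
python3 - <<'E'
from h import *
delta((.4717,.2835,.0935),-.0855+1.33); print(bot.read_state()["wrist_force"])
E
```

```text
pos [0.4722 0.2836 0.0957] shift [ 0.001 -0.001  0.004] turn [ 0.012 -0.004  0.   ] q [ 0.49  0.15  2.    0.01  0.98 -0.76] t 36.4
[4.59857445e-03 1.18475148e+01 2.90472724e+00]
```

Request:
{"fn": "step_arm", "kwargs": {"series": [{"x": 0, "y": 0, "z": 0, "ax": 0, "ay": 0, "az": 0.2, "grip": 1}, {"x": 0, "y": 0, "z": 0, "ax": 0, "ay": 0, "az": 0.4, "grip": 1}, {"x": 0, "y": 0, "z": 0, "ax": 0, "ay": 0, "az": 0.6, "grip": 1}, {"x": 0, "y": 0, "z": 0, "ax": 0, "ay": 0, "az": 0.8, "grip": 1}, {"x": 0, "y": 0, "z": 0, "ax": 0, "ay": 0, "az": 0.86, "grip": 1}, {"x": 0, "y": 0, "z": 0, "ax": 0, "ay": 0, "az": 0.86, "grip": 1}]}}

```text
time: 37.0
tool_pos: [0.4713, 0.2822, 0.0956]
tcp_rot: [-1.188, -2.905, -0.004]
wrist_force: [-2.4, 6.3, 6.6]
width: 0.12
grip_force: 30.7
```

Request:
{"fn": "step_arm", "kwargs": {"series": [{"x": 0, "y": 0, "z": 0, "ax": 0, "ay": 0, "az": 0.2, "grip": 1}, {"x": 0, "y": 0, "z": 0, "ax": 0, "ay": 0, "az": 0.4, "grip": 1}, {"x": 0, "y": 0, "z": 0, "ax": 0, "ay": 0, "az": 0.6, "grip": 1}, {"x": 0, "y": 0, "z": 0, "ax": 0, "ay": 0, "az": 0.8, "grip": 1}, {"x": 0, "y": 0, "z": 0, "ax": 0, "ay": 0, "az": 0.86, "grip": 1}, {"x": 0, "y": 0, "z": 0, "ax": 0, "ay": 0, "az": 0.86, "grip": 1}]}}

```text
time: 37.6
tool_pos: [0.4699, 0.2813, 0.0955]
tcp_rot: [-1.805, -2.565, 0.002]
wrist_force: [-7.1, 3.5, 10.2]
width: 0.124
grip_force: 31.2
```

```bash
python3 - <<'E'
from h import *
delta((.4717,.2835,.0935),-.0855); s=bot.read_state(); print(s["wrist_force"],s["torque"])
E
```

```text
pos [0.4699 0.2813 0.0955] shift [0.003 0.005 0.004] turn [-0.009 -0.005  0.821] q [0.49 0.15 2.01 0.   0.99 0.14] t 37.6
[-7.08224951  3.54867289 10.23089712] [ 0.55606961  1.19933998 -0.02919456]
```

Request:
{"fn": "step_arm", "kwargs": {"series": [{"x": 0, "y": 0, "z": 0, "ax": 0, "ay": 0, "az": 0.2, "grip": 1}, {"x": 0, "y": 0, "z": 0, "ax": 0, "ay": 0, "az": 0.4, "grip": 1}, {"x": 0, "y": 0, "z": 0, "ax": 0, "ay": 0, "az": 0.6, "grip": 1}, {"x": 0, "y": 0, "z": 0, "ax": 0, "ay": 0, "az": 0.75, "grip": 1}, {"x": 0, "y": 0, "z": 0, "ax": 0, "ay": 0, "az": 0.83, "grip": 1}, {"x": 0, "y": 0, "z": 0, "ax": 0, "ay": 0, "az": 0.9, "grip": 1}, {"x": 0, "y": 0, "z": 0, "ax": 0, "ay": 0, "az": 0.9, "grip": 1}, {"x": 0, "y": 0, "z": 0, "ax": 0, "ay": 0, "az": 0.9, "grip": 1}]}}

```text
time: 38.4
tool_pos: [0.4683, 0.2811, 0.0955]
tcp_rot: [-2.351, -2.075, 0.009]
wrist_force: [-12.2, 4.8, 14.1]
width: 0.125
grip_force: 46.2
```

```bash
python3 - <<'E'
from h import *
delta((.4717,.2835,.0935),-.0855); s=bot.read_state(); print(s["wrist_force"],s["torque"])
E
```

```text
pos [0.4683 0.2811 0.0955] shift [0.006 0.006 0.004] turn [-0.016  0.    -0.074] q [0.49 0.15 2.01 0.01 0.99 0.61] t 38.4
[-12.17589882   4.78007622  14.0862916 ] [0.67102547 1.92516417 0.73471236]
```

The vertical torque has risen to 0.73 N m, so the knob is at its locked end. Releasing and rising.

Request:
{"fn": "step_arm", "kwargs": {"series": [{"x": 0, "y": 0, "z": 0, "ax": 0, "ay": 0, "az": 0, "grip": -0.6}, {"x": 0, "y": 0, "z": 0, "ax": 0, "ay": 0, "az": 0, "grip": -0.6}, {"x": 0, "y": 0, "z": 0, "ax": 0, "ay": 0, "az": 0, "grip": -0.6}, {"x": 0, "y": 0, "z": 0, "ax": 0, "ay": 0, "az": 0, "grip": -0.6}, {"x": 0, "y": 0, "z": 0, "ax": 0, "ay": 0, "az": 0, "grip": -0.6}, {"x": 0, "y": 0, "z": 0, "ax": 0, "ay": 0, "az": 0, "grip": -0.6}, {"x": 0, "y": 0, "z": -0.08, "ax": 0, "ay": 0, "az": 0, "grip": -0.6}, {"x": 0, "y": 0, "z": -0.16, "ax": 0, "ay": 0, "az": 0, "grip": -0.6}, {"x": 0, "y": 0, "z": -0.26, "ax": 0, "ay": 0, "az": 0, "grip": -0.6}, {"x": 0, "y": 0, "z": -0.36, "ax": 0, "ay": 0, "az": 0, "grip": -0.6}, {"x": 0, "y": 0, "z": -0.36, "ax": 0, "ay": 0, "az": 0, "grip": -0.6}]}}

```text
time: 39.5
tool_pos: [0.4762, 0.2834, 0.2844]
tcp_rot: [2.354, 2.077, 0.023]
wrist_force: [0.9, 1.0, 0.4]
width: 0.802
grip_force: 0.0
```

Request:
{"fn": "step_arm", "kwargs": {"series": [{"x": 0.5, "y": -0.1, "z": 0, "ax": 0, "ay": 0, "az": 0, "grip": -0.6}, {"x": 0.5, "y": -0.1, "z": 0, "ax": 0, "ay": 0, "az": 0, "grip": -0.6}, {"x": 0.5, "y": -0.1, "z": 0, "ax": 0, "ay": 0, "az": 0, "grip": -0.6}, {"x": 0.5, "y": -0.1, "z": 0, "ax": 0, "ay": 0, "az": 0, "grip": -0.6}, {"x": 0.5, "y": -0.1, "z": 0, "ax": 0, "ay": 0, "az": 0, "grip": -0.6}, {"x": 0.5, "y": -0.1, "z": 0, "ax": 0, "ay": 0, "az": 0, "grip": -0.6}, {"x": 0.5, "y": -0.1, "z": 0, "ax": 0, "ay": 0, "az": 0, "grip": -0.6}]}}

```text
time: 40.2
tool_pos: [0.4527, 0.5364, 0.2733]
tcp_rot: [-2.352, -2.08, 0.005]
wrist_force: [-0.1, 0.0, -0.4]
width: 0.801
grip_force: 0.0
```

```bash
python3 - <<'E'
from h import *
c=cam(); crop(c,70,90,330,285,3,"pics/t9.png"); print(bot.read_state()["tool_pos"])
E
```

```text
[0.45316873 0.53510746 0.27374259]
```

View pics/t9.png

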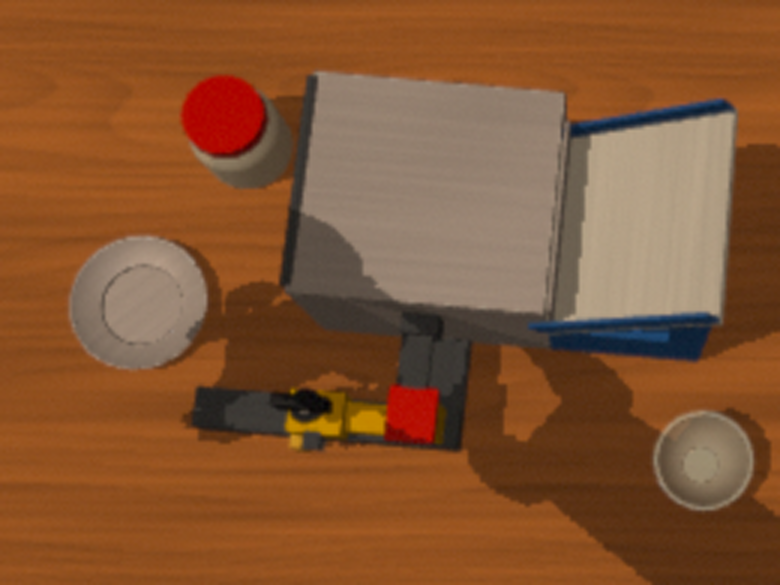

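The picture matches the start. The lid is shut, the chute is empty, and the stop is home under the red paddle (412,413). The knob lies along the rail at (305,403), and the bystanders haven't moved.

```bash
python3 -c "
from workcell import bot
print(bot.finish_job())"
```

```text
the job is handed in; nothing more can be done
None
```

I handed the job in at about 40 s of the 210 s allowed: all four lids present (copper, brass, blue and steel; the green one was absent) are in the shut bin, the stop is home, the knob is turned back to locked, and the plate, bowl, spoon and container were not touched.

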